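# Clamp a tee coupon in the sloped welding jig

## Robot

A 6-joint arm with a two-finger parallel gripper is mounted at the origin on the work surface. World frame = base frame: x ahead of the robot, y to its left, z up, the work surface at z = 0. Lengths are in m, angles in rad, forces in N, time in s.
With the tool pointing down it reaches from about 0.35 to 0.925 m from the base axis. Payload 6.4 kg.
Tool frame: the origin (TCP) lies at the very end of the fingers, on their centre line; the grasp point (between the pads) lies 19 mm behind it; z points along the fingers, x is the direction in which the jaws open and shut, and the axes are right-handed (so a half turn about z gives the same grasp; the last joint's range is limited). The gripper opens to 94 mm and grips with 3 to 60 N. Pads are 16 mm wide; open, the fingers measure 119 mm over their backs; the gripper's body (75 mm by 177 mm) begins 78 mm behind the grasp point.
Start: joints at [0.959, 0.245, 1.558, -0, 1.339, -0.174], TCP at [0.276, 0.589, 0.205] pointing down, gripper open.
Joint ranges: [-3.13, 3.13], [-1.02, 2.26], [0.13, 2.54], [-0.95, 4.09], [0.21, 2.88], [-2.74, 2.74]. Speed limits (rad/s): [2.57, 2.57, 3.14, 3.14, 3.14, 3.14].

## Interface

Orientations are given as a rotation vector (axis times angle).
In Python, from bench import get_obs, camera, job_done, regions_of gives the robot as it stands. The module is installed in compiled form; this text tells all that it offers.
- The arm moves only by the tool drive_tool, never from a script. Its argument "commands" is a list of rows, each an object with "rotation": the turn, a rotation vector about the tool's x, y, z in units of 8 degrees (1.0 is 8 degrees), a list of three; "delta_pos": the shift along the tool's x, y, z in units of 30 mm (1.0 is 30 mm), a list of three; "fingers": the opening, from -1 (shut) to 1 (fully open), so that 0 is half open. In form: [{"rotation": [ax, ay, az], "delta_pos": [dx, dy, dz], "fingers": fingers}, ...]. A call has 1 to 12 rows; each row is the pose to reach, as a shift and turn from the pose measured when the call began, along the tool's axes at that moment; what a row does not reach only later rows make up. A row lasts 1/10 s, in which the tool goes at most 50 mm and 8.59 degrees, less where a joint would pass 70% of its speed; a pose out of reach is approached as far as the arm can. A call with a gripper value outside its range is refused whole. The fingers move at their own pace and stop on an object; the grip force is fixed at half the most. Time passes only in rows, so rows that repeat a pose let the fingers close. It gives the time, the measured TCP pose, the force and the opening at its end, in the units of the state.
- get_obs(): the state, without advancing time (a new reading comes with each control period).
- camera(name): name is "side" or "top"; returns a dict with "img" (400x640x3 uint8, red, green, blue), "fx", "fy", "cx", "cy" (pixels), "position" and "orientation" of the camera in the world. Camera axes: x right, y down, z forward; pixel columns grow to the right and rows downward; lengths in m; the calibration is good to about 2 mm. A picture is of the moment at which its call begins. There is no depth.
- job_done(): hands the job in, once; it reports no verdict.
Trained networks look in a picture, given as the dict that the camera call returned (one of the last four; its "shot" number tells which), for a name from the list of things; names that differ only in an ending like _2 or _b are one class to them, and where a whole thing is asked for, a point or a joint stands for the part that bears it (a point fixed in the world has none). Each returns a list of dicts, best first, with "confidence" (0 to 1); they miss things now and then, are a little off and sometimes report something else, mostly with a low value. They report only what shows in the picture. A call takes as long as a camera call. They do not tell look-alikes from the thing itself.
- regions_of(thing, picture): "mask" (400x640 bool, what is visible of it) and "xy" ([column, row] in pixels, amid what is visible of it).
The state is a dict: "time": time; "joint_pos": joint angles; "qvel": joint speeds; "tau": joint torques, N m; "tcp_pos": TCP position; "tool_rot": TCP orientation; "wrist_force": force on the tool from outside, world axes, zero at the start; "wrist_torque": the same for the moment, N m; "grip_width": opening from 0.0 (shut) to 1.0 (fully open).
Only numpy, scipy, OpenCV 4.12 (cv2) and the standard library are available. Lean on these libraries where they do the work, as an engineer would, in place of code of your own. Each camera call takes 0.05 s, during which the arm holds its last target.

## Task

Load the steel tee piece into the sloped welding jig, set down gently so that its base plate lies flat on the bed between the two side rails with its lower end against the ledge. Then swing the hold-down clamp down by its handle until its foot rests on the base plate, and let go; leave the hammer, brush and can where they are.

Things in the scene. Friction and masses are not known exactly. Their poses are not given: they have to be found in the camera images.
- tee: Work piece: bare steel tee (upside-down T), about 0.7 kg, standing on the bench on its base plate, 110 (x) x 80 (y) x 6 mm. Upright web along its middle: 110 long (x), 8 thick (y), from 6 to 46 mm above the underside. Origin: centre of the underside; z up along the web. A half turn about z makes no difference.
- bed: Steel top, 240 x 150 mm, of the fixed blue-footed jig, sloped 30 degrees: x uphill, away from the robot; y across to the left; z out of the surface. Origin: on the surface, 62 mm above the bench, where the centre of the tee's underside belongs (tee's x along bed's x). Two side rails, 8 mm high, x -45 to 45, inner faces at y = +46 and -46 mm.
- ledge (a point): Cross ledge at the low end of the bed, 14 mm high, 92 mm wide; this point is at the foot of its inner (uphill) face, at (-55, 0, 0) mm on the bed. (Below the bed the jig has a foot plate 250 x 160 mm, from 100 mm nearer to 150 mm beyond the bed's origin.) Axes as the bed's.
- hinge (a point): Middle of the clamp's hinge, fixed at (145, -22, 30) mm in the bed's frame; the axis runs along the bed's y, between two ears (x 132 to 158, y -41 to -3 mm, 42 mm high). Axes as the bed's.
- handle (a point): Middle of the clear part of the clamp's handle: a round black bar, radius 9 mm, along the bed's y, reaching from the arm 60 mm to the right (-y). 130 mm from the hinge axis, 36 mm to the -y side of the hinge point; with the clamp down, 130 mm downhill of the hinge and 30 mm above the bed. Axes turn with the clamp (the bed's when down).
- clamp (a joint): Hold-down clamp's angle, rad. 0: down, its foot (20 mm round, 110 mm from the hinge axis, at bed y -22 mm) just touching a loaded tee's base plate; grows as it swings up about the bed's +y, to 1.7. Without a tee it goes to -0.06. Arm: 14 mm square bar. Starts raised, 1.2 to 1.5; stays where it is left; 2 to 4 N at the handle moves it.
- hammer: Bystander: hammer with wooden handle lying on the bench, 260 mm long (x, head at +x, 80 mm across), 26 mm high; origin on the bench under its middle. Leave alone.
- brush: Bystander: brush with wooden handle lying on the bench, 200 mm long (x, bristles at +x), 42 mm wide, 20 mm high; origin on the bench under its middle. Leave alone.
- can: Bystander: upright metal can, 66 mm across, 160 mm high; origin under its centre. Leave alone.
Mind the look-alikes: they are no part of the job. Leave any pink look-alike of the tee alone.

How it is judged:
By the outcome, as a careful person would: the job done as asked, in the order asked, and still so for the second after the job is handed in, with the robot touching nothing.
It also fails if it takes over 69 s, if anything falls off the work surface, if the arm or the gripper's body presses on something with over 40 N, if the wrist force passes 120 N, or if a joint passes its speed limit or range.

## Working session

There is one attempt and no reset: what is moved stays moved. The work goes in short steps, Python scripts to look and compute and a tool call to move; the robot and the scene stay as the last step left them, time stands still between calls to the robot, and variables do not carry over. Pictures are saved under pics/ and viewed, and the job is handed in when it is done.

Besides the shell and the picture viewer there is one more tool, called after "Request:" by a JSON object that holds its "op" and its "data". drive_tool: Moves the arm, as the interface text tells. Its arguments: {"type":"object","properties":{"commands":{"type":"array","items":{"type":"object","properties":{"rotation":{"type":"array","items":{"type":"number"}},"delta_pos":{"type":"array","items":{"type":"number"}},"fingers":{"type":"number"}}}}},"required":["commands"]}

```bash
mkdir -p pics
python3 - <<'E'
from bench import *
import cv2,numpy as np
o=get_obs();print({k:np.round(v,3).tolist() for k,v in o.items()})
for n in("side","top"):
    c=camera(n);cv2.imwrite(f"pics/{n}0.png",c["img"][:,:,::-1])
    print(n,{k:np.round(v,4).tolist() for k,v in c.items() if k!="img"})
    for t in["tee","bed","handle","hammer","brush","can"]:
        print(t,[(np.round(r["xy"],1).tolist(),round(float(r["confidence"]),2),int(r["mask"].sum())) for r in regions_of(t,c)])
E
```

```text
{'time': 0.0, 'joint_pos': [0.959, 0.246, 1.559, -0.0, 1.339, -0.174], 'qvel': [-0.002, -0.001, 0.0, -0.0, -0.0, -0.002], 'tau': [-0.001, -41.584, -31.46, 0.069, 0.033, -0.0], 'tcp_pos': [0.275, 0.588, 0.204], 'tool_rot': [2.65, 1.686, -0.003], 'wrist_force': [-0.259, -0.0, 0.069], 'wrist_torque': [-0.016, 0.028, -0.032], 'grip_width': 1.001}
side {'fx': 519.9867, 'fy': 519.9867, 'cx': 319.1096, 'cy': 202.1398, 'position': [-0.438, -0.9417, 1.2275], 'orientation': [-2.076, 0.9265, -0.4192], 'shot': 1}
tee [([259.3, 201.2], 0.88, 484), ([287.0, 220.6], 0.7, 524), ([247.9, 244.5], 0.6, 592)]
bed [([357.1, 230.5], 0.67, 3192)]
handle [([364.1, 196.0], 0.67, 200)]
hammer [([229.3, 184.9], 0.89, 516)]
brush [([340.6, 191.7], 0.67, 100)]
can [([440.9, 279.8], 0.7, 1143)]
top {'fx': 402.9185, 'fy': 402.9185, 'cx': 319.084, 'cy': 201.6139, 'position': [0.4888, -0.0122, 1.3171], 'orientation': [-2.1594, 2.2161, -0.0756], 'shot': 2}
tee [([224.4, 213.5], 0.97, 821), ([268.1, 275.3], 0.92, 953)]
bed [([352.6, 187.1], 0.7, 3503)]
handle [([368.2, 183.9], 0.72, 365)]
hammer [([169.3, 216.7], 0.86, 891)]
brush [([293.9, 139.9], 0.78, 598)]
can [([462.2, 197.3], 0.68, 680)]
```

View pics/side0.png

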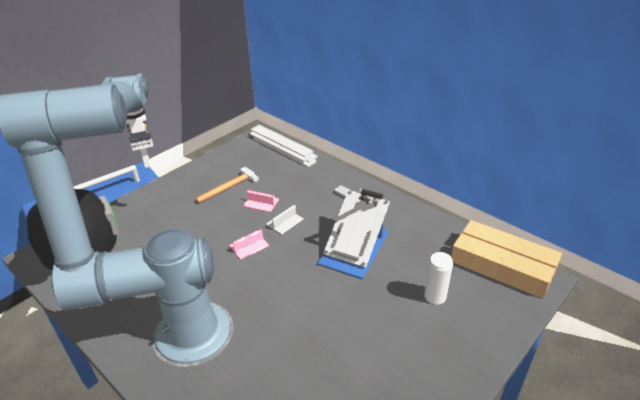

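View pics/top0.png

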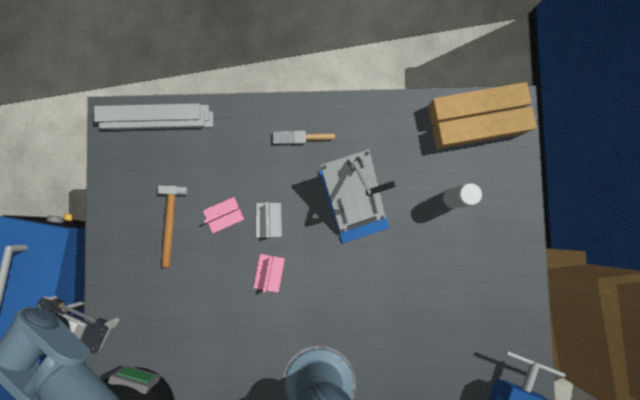

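The side picture shows three tees: pink at (259,201), pink at (248,244) and grey at (287,220). In the top picture these are at (224,213), (268,275) and (268,220). Only the grey one is bare steel, so that's the tee. I'll confirm it in enlarged crops and look at the jig.

Run:
```python
import cv2,numpy as np
t=cv2.imread("pics/top0.png");s=cv2.imread("pics/side0.png")
def cr(i,x,y,w,h,k): return cv2.resize(i[y:y+h,x:x+w],None,fx=k,fy=k,interpolation=cv2.INTER_CUBIC)
cv2.imwrite("pics/ct.png",cr(t,240,130,160,120,5))
cv2.imwrite("pics/cs.png",cr(s,235,165,160,120,5))
```

```text
(no output)
```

View pics/ct.png

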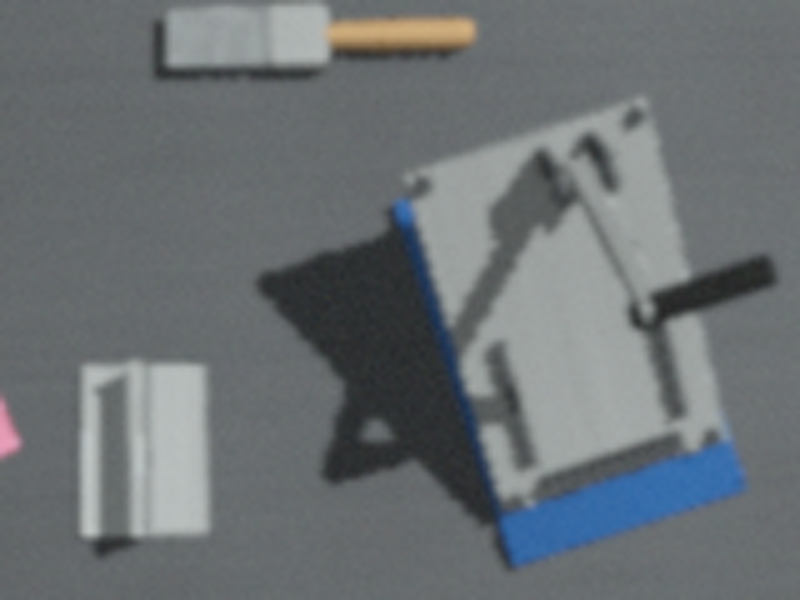

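View pics/cs.png

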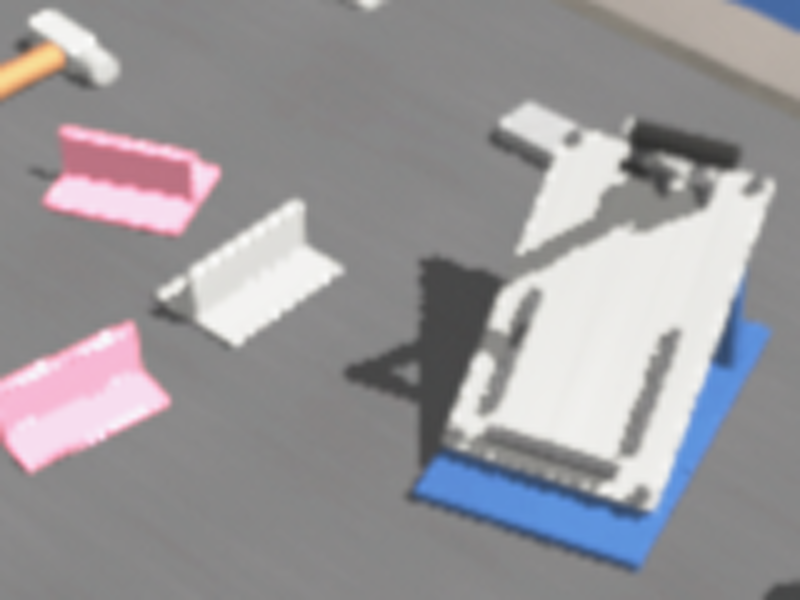

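The crops confirm it. The grey tee is at top-crop (145,450) and side-crop (250,275), and the others are clearly pink. The jig is right of it, with the clamp raised. Next I fit the poses from corners in both views.

```bash
cat > h.py <<'E'
import numpy as np,cv2
from scipy.spatial.transform import Rotation as R
from scipy.optimize import least_squares
CAM={"side":dict(f=519.9867,cx=319.1096,cy=202.1398,p=[-0.438,-0.9417,1.2275],o=[-2.076,0.9265,-0.4192]),
"top":dict(f=402.9185,cx=319.084,cy=201.6139,p=[0.4888,-0.0122,1.3171],o=[-2.1594,2.2161,-0.0756])}
def proj(c,P):
    c=CAM[c];q=R.from_rotvec(c["o"]).inv().apply(np.atleast_2d(P)-c["p"])
    return q[:,:2]/q[:,2:]*c["f"]+[c["cx"],c["cy"]]
def up(c,uv,z):
    c=CAM[c];d=R.from_rotvec(c["o"]).apply([(uv[0]-c["cx"])/c["f"],(uv[1]-c["cy"])/c["f"],1])
    return c["p"]+d*(z-c["p"][2])/d[2]
ct=lambda u,v:np.array([240+(u+.5)/5-.5,130+(v+.5)/5-.5])
cs=lambda u,v:np.array([235+(u+.5)/5-.5,165+(v+.5)/5-.5])
def bedT(x,y,yaw):
    return R.from_euler("ZY",[yaw,-np.pi/6]),np.array([x,y,.062])
E
python3 - <<'E'
from h import *
for p in [(82,364),(208,364),(210,537),(82,537)]: print("tee top",up("top",ct(*p),.006).round(4))
for p in [(240,346),(343,268)]: print("tee side",up("side",cs(*p),.006).round(4))
T=[("top",ct(82,364),(0,1),(55,40,6)),("top",ct(208,364),0,(55,-40,6)),("top",ct(210,537),0,(-55,-40,6)),("top",ct(82,537),0,(-55,40,6)),
("side",cs(240,346),0,(-55,-40,6)),("side",cs(343,268),0,(55,-40,6)),("side",cs(300,203),0,(55,0,46)),("side",cs(194,272),0,(-55,0,46))]
def f(p):
    A=R.from_euler("z",p[2]);return np.concatenate([proj(c,A.apply(np.array(m)/1e3)+[p[0],p[1],0])[0]-uv for c,uv,_,m in T])
s=least_squares(f,[.45,.15,0],loss="soft_l1");print("tee",s.x,f(s.x).reshape(-1,2).round(1).tolist())
# jig
J=[("top",ct(405,180),"b",(1,75)),("top",ct(645,100),"b",(1,-75)),("top",ct(728,438),"b",(0,-75)),("top",ct(503,505),"b",(0,75)),
("side",cs(775,185),"b",(1,-75)),("side",cs(655,508),"b",(0,-75)),("side",cs(447,447),"b",(0,75)),
("top",ct(513,567),"f",(-100,80)),("top",ct(745,487),"f",(-100,-80)),("side",cs(412,493),"f",(-100,80)),("side",cs(637,568),"f",(-100,-80)),("side",cs(769,330),"f",(150,-80))]
def g(p):
    A,t=bedT(*p[:3]);r=[]
    for c,uv,k,m in J:
        if k=="b": P=A.apply([p[3]+.24*m[0],m[1]/1e3,0])+t
        else: P=R.from_euler("z",p[2]).apply([m[0]/1e3,m[1]/1e3,0])+[p[0],p[1],p[4]]
        r.append(proj(c,P)[0]-uv)
    return np.concatenate(r)
s=least_squares(g,[.55,-.1,.25,-.08,.01],loss="soft_l1");print("jig",s.x,g(s.x).reshape(-1,2).round(1).tolist())
x,y,yw=s.x[:3];A,t=bedT(x,y,yw)
H=np.array([.145,-.022,.03])
def hp(th,p=(-.13,-.036,0)): return A.apply(H+R.from_euler("y",th).apply(p))+t
# th sign: +y rotation takes -x to +z
hh=[("top",ct(770,267)),("side",cs(738,152))]
def hg(q): return np.concatenate([proj(c,hp(q[0],(-.13,-.074,0)))[0]-uv for c,uv in hh])
q=least_squares(hg,[1.3]);print("clamp",q.x,hg(q.x).round(1))
print("handle mid",hp(q.x[0]).round(4), proj("top",hp(q.x[0])),proj("side",hp(q.x[0])))
# overlay
def L(im,c,pts,o,col):
    uv=[( (proj(c,P)[0]-o+.5)*5-.5).astype(int) for P in pts]
    for a,b in zip(uv,uv[1:]): cv2.line(im,tuple(map(int,a)),tuple(map(int,b)),col,1)
for c,o,n in(("top",(240,130),"ct"),("side",(235,165),"cs")):
    im=cv2.imread(f"pics/{n}.png");B=lambda pts:[A.apply(np.array(p)/1e3)+t for p in pts]
    for sy in(46,-46): L(im,c,B([(-45,sy,8),(45,sy,8)]),o,(0,0,255))
    L(im,c,B([(-55,46,14),(-55,-46,14)]),o,(0,255,0));L(im,c,B([(-55,40,6),(55,40,6),(55,-40,6),(-55,-40,6),(-55,40,6)]),o,(255,0,255))
    L(im,c,[hp(q.x[0],(0,0,0)),hp(q.x[0],(-.13,0,0)),hp(q.x[0],(-.13,-.07,0))],o,(0,255,255))
    L(im,c,B([(132,-41,42),(158,-41,42),(158,-3,42),(132,-3,42),(132,-41,42)]),o,(255,255,0))
    cv2.imwrite(f"pics/{n}o.png",im)
E
```

```text
tee top [0.58   0.1901 0.006 ]
tee top [0.5779 0.108  0.006 ]
tee top [0.4655 0.1089 0.006 ]
tee top [0.4676 0.1919 0.006 ]
tee side [0.4652 0.0999 0.006 ]
tee side [0.5745 0.1042 0.006 ]
tee [ 0.5226591   0.14800022 -0.00714953] [[0.8, 0.6], [0.1, 0.2], [0.1, -0.6], [1.1, -0.1], [-1.2, -1.4], [-0.1, -0.8], [0.2, -0.8], [-0.7, -0.0]]
jig [ 5.61709959e-01 -1.35225621e-01  2.94260640e-01 -7.77381280e-02
  3.75935161e-04] [[0.1, -0.2], [0.4, -0.1], [0.0, 0.4], [0.8, 1.8], [-0.6, -1.4], [-0.7, -0.4], [-1.1, -1.5], [0.1, -0.6], [0.2, -0.1], [0.4, 0.1], [0.3, -0.2], [0.4, 0.2]]
clamp [1.31187809] [ 2.8 -1.1  1.9  1.2]
handle mid [ 0.5966 -0.1852  0.2527] [[382.86429695 186.42751696]] [[372.488494   193.14240821]]
```

View pics/cto.png

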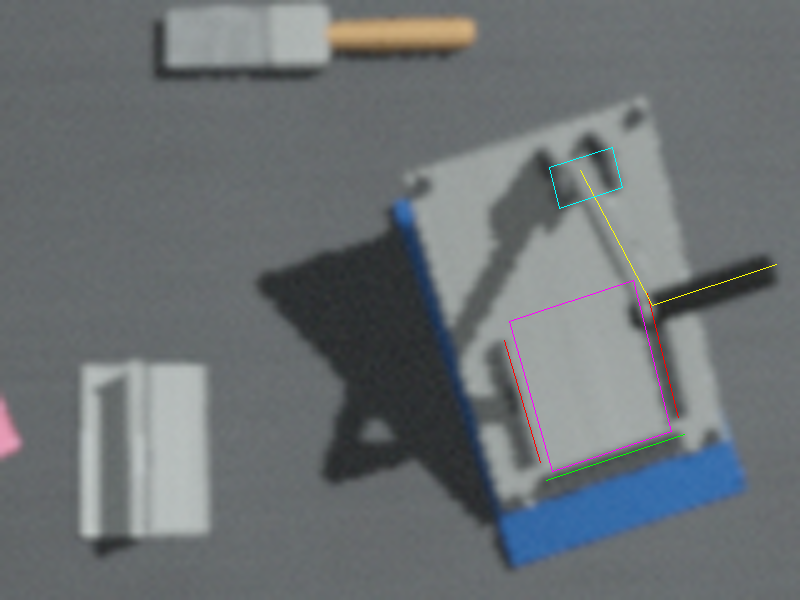

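View pics/cso.png

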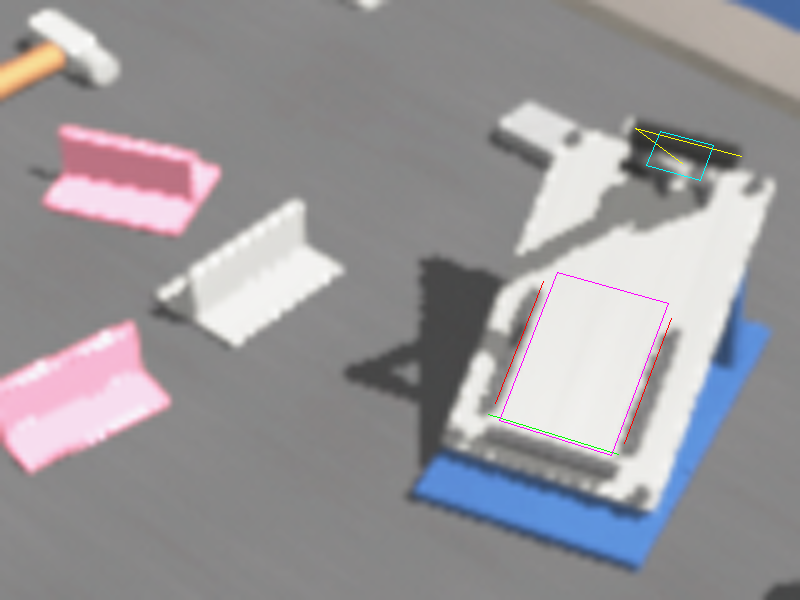

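The overlay sits about 2 px off the dark rails and ledge. I'll zoom in and refit using those, since they are what the tee has to fit against.

Run:
```python
import cv2,numpy as np
t=cv2.imread("pics/top0.png");s=cv2.imread("pics/side0.png")
def cr(i,x,y,w,h,k): return cv2.resize(i[y:y+h,x:x+w],None,fx=k,fy=k,interpolation=cv2.INTER_CUBIC)
cv2.imwrite("pics/zt.png",cr(t,330,190,64,48,12))
cv2.imwrite("pics/zs.png",cr(s,318,215,64,48,12))
```

```text
(no output)
```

View pics/zt.png

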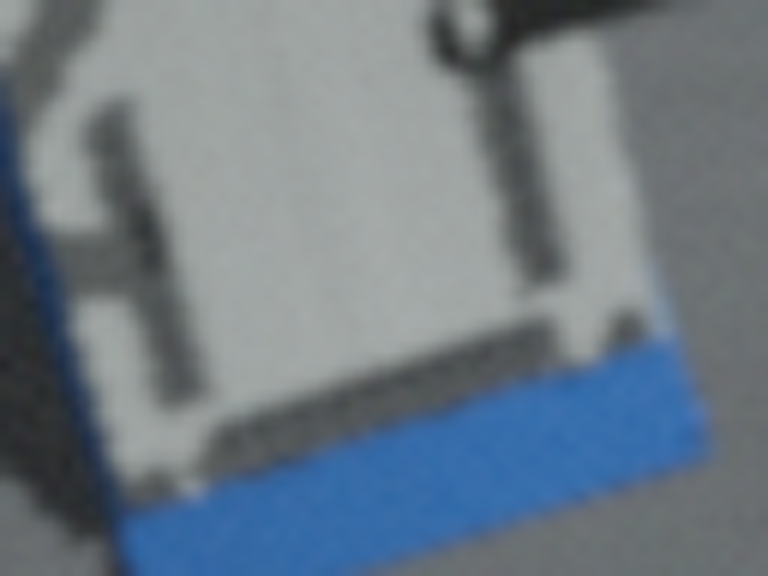

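View pics/zs.png

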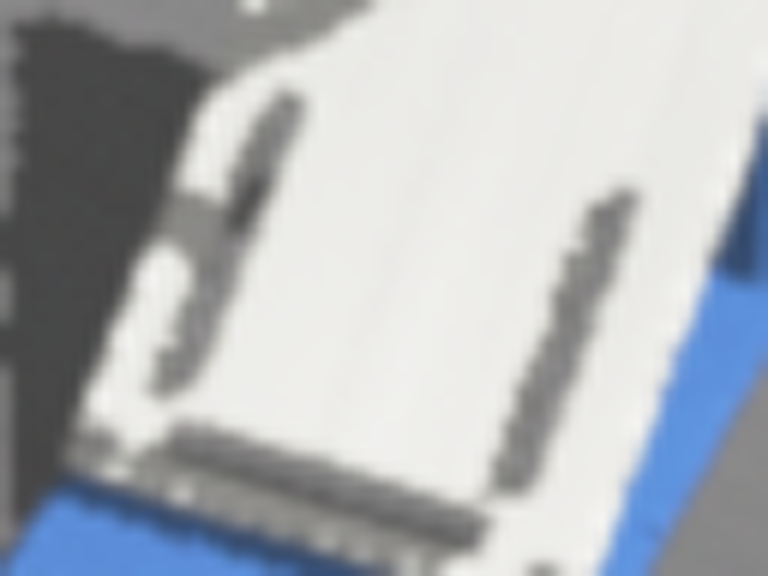

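```bash
cat > fit.py <<'E'
from h import *
zt=lambda u,v:np.array([330+(u+.5)/12-.5,190+(v+.5)/12-.5])
zs=lambda u,v:np.array([318+(u+.5)/12-.5,215+(v+.5)/12-.5])
J=[("top",zt(130,102),(45,46,8)),("top",zt(205,388),(-45,46,8)),("top",zt(215,430),(-55,46,0)),("top",zt(550,320),(-55,-46,0)),
("side",zs(303,100),(45,46,4)),("side",zs(205,380),(-45,46,4)),("side",zs(178,425),(-55,46,14)),("side",zs(488,520),(-55,-46,14)),
("top",ct(405,180),(None,75,1)),("top",ct(645,100),(None,-75,1)),("top",ct(728,438),(None,-75,0)),("top",ct(503,505),(None,75,0)),
("side",cs(775,185),(None,-75,1)),("side",cs(655,508),(None,-75,0)),("side",cs(447,447),(None,75,0))]
def g(p,cams=("top","side")):
    A,t=bedT(*p[:3]);r=[]
    for c,uv,m in J:
        if c not in cams: continue
        P=np.array(m,float)/1e3 if m[0] is not None else np.array([p[3]+.24*m[2],m[1]/1e3,0])
        r.append(proj(c,A.apply(P)+t)[0]-uv)
    return np.concatenate(r)
if __name__=="__main__":
    for cams in (("top","side"),("top",),("side",)):
        s=least_squares(g,[.55,-.1,.25,-.08],args=(cams,),loss="soft_l1");print("jig",cams,s.x.round(4),g(s.x,cams).reshape(-1,2).round(1).tolist())
E
python3 fit.py
```

```text
jig ('top', 'side') [ 0.5595 -0.1363  0.295  -0.0754] [[0.5, 0.4], [1.4, 1.0], [0.7, -1.0], [0.2, -1.0], [0.5, -1.0], [-0.8, -0.1], [-0.2, -2.0], [-0.2, -1.9], [0.2, -0.1], [0.6, -0.1], [0.3, 0.5], [0.9, 1.9], [-0.6, -1.6], [-0.6, -0.5], [-1.1, -1.6]]
jig ('top',) [ 0.5591 -0.1346  0.2878 -0.0738] [[0.0, 0.4], [0.7, 1.1], [0.1, -1.0], [-0.4, -0.7], [-0.2, -0.8], [0.3, -0.4], [-0.5, 0.4], [0.1, 1.5]]
jig ('side',) [ 0.5552 -0.1415  0.2981 -0.0745] [[0.8, 0.3], [-0.4, 1.4], [0.1, -0.6], [0.3, -0.4], [-0.1, -0.6], [-0.0, 0.7], [-0.7, -0.4]]
```

```bash
cat >> h.py <<'E'
def tgt(pos,Rt):
    from bench import get_obs
    o=get_obs();R0=R.from_rotvec(o["tool_rot"]);best=None
    for k in (0,1):
        r=(R0.inv()*Rt*R.from_euler("z",k*np.pi)).as_rotvec()
        if best is None or np.linalg.norm(r)<np.linalg.norm(best): best=r
    d=R0.inv().apply(np.array(pos)-o["tcp_pos"])
    print("t",round(float(o["time"]),2),"delta_pos",(d/.03).round(3).tolist(),"rotation",(np.degrees(best)/8).round(3).tolist(),"rows>=",round(max(np.linalg.norm(d)/.05,np.degrees(np.linalg.norm(best))/8.59),1),"q",np.round(o["joint_pos"],2).tolist())
def frame(z,x):
    z=np.array(z,float);x=np.array(x,float);z/=np.linalg.norm(z);x-=z*(x@z);x/=np.linalg.norm(x)
    return R.from_matrix(np.stack([x,np.cross(z,x),z],1))
E
python3 - <<'E'
from h import *
print(R.from_rotvec([2.65,1.686,-.003]).as_matrix().round(2))
tgt([.523,.149,.12],frame([0,0,-1],[np.sin(.007),1,0]))
E
```

```text
[[ 0.42  0.91 -0.  ]
 [ 0.91 -0.42 -0.  ]
 [-0.   -0.   -1.  ]]
t 0.7 delta_pos [-9.779, 13.684, 2.849] rotation [0.0, -0.001, -3.085] rows>= 10.2 q [0.96, 0.25, 1.56, 0.0, 1.34, -0.17]
```

Request:
{"op": "drive_tool", "data": {"commands": [{"delta_pos": [-9.78, 13.68, 2.0], "rotation": [0, 0, -3.085], "fingers": 0}, {"delta_pos": [-9.78, 13.68, 2.0], "rotation": [0, 0, -3.085], "fingers": 0}, {"delta_pos": [-9.78, 13.68, 2.0], "rotation": [0, 0, -3.085], "fingers": 0}, {"delta_pos": [-9.78, 13.68, 2.0], "rotation": [0, 0, -3.085], "fingers": 0}, {"delta_pos": [-9.78, 13.68, 2.0], "rotation": [0, 0, -3.085], "fingers": 0}, {"delta_pos": [-9.78, 13.68, 2.0], "rotation": [0, 0, -3.085], "fingers": 0}, {"delta_pos": [-9.78, 13.68, 2.0], "rotation": [0, 0, -3.085], "fingers": 0}, {"delta_pos": [-9.78, 13.68, 2.0], "rotation": [0, 0, -3.085], "fingers": 0}, {"delta_pos": [-9.78, 13.68, 2.0], "rotation": [0, 0, -3.085], "fingers": 0}, {"delta_pos": [-9.78, 13.68, 2.0], "rotation": [0, 0, -3.085], "fingers": 0}, {"delta_pos": [-9.78, 13.68, 2.85], "rotation": [0, 0, -3.085], "fingers": 0}, {"delta_pos": [-9.78, 13.68, 2.85], "rotation": [0, 0, -3.085], "fingers": 0}]}}

```text
time: 1.9
tcp_pos: [0.5213, 0.147, 0.117]
tool_rot: [-2.23, -2.207, 0.007]
wrist_force: [-0.5, 0.1, 0.0]
grip_width: 0.5
```

Run:
```python
from h import *
from bench import *
o=get_obs();p=np.array(o["tcp_pos"]);A=R.from_rotvec(o["tool_rot"]);print(p,A.as_matrix().round(3).tolist(),o["grip_width"])
for c,n in(("side","s"),("top","t")):
    im=camera(c)["img"][:,:,::-1].copy()
    q=proj(c,p)[0];x,y=int(q[0])-32,int(q[1])-28
    z=cv2.resize(im[y:y+56,x:x+64],None,fx=10,fy=10,interpolation=cv2.INTER_CUBIC)
    for s in(-1,1):
      for d in (0,.0235,.036):
       for e in(-.008,.008):
        u=((proj(c,p+A.apply([s*d,e,0]))[0]-[x,y]+.5)*10-.5)
        cv2.circle(z,tuple(int(v) for v in u),3,(0,0,255),-1)
    cv2.imwrite(f"pics/g1{n}.png",z);print(c,x,y)
```

```text
[0.52133907 0.14704405 0.11699812] [[0.011, 1.0, -0.006], [1.0, -0.011, -0.0], [-0.0, -0.006, -1.0]] 0.5001579305302516
side 250 168
top 232 191
```

View pics/g1s.png

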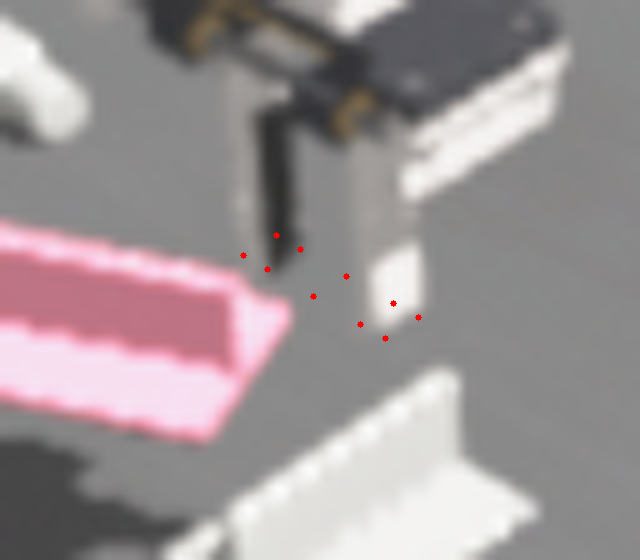

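View pics/g1t.png

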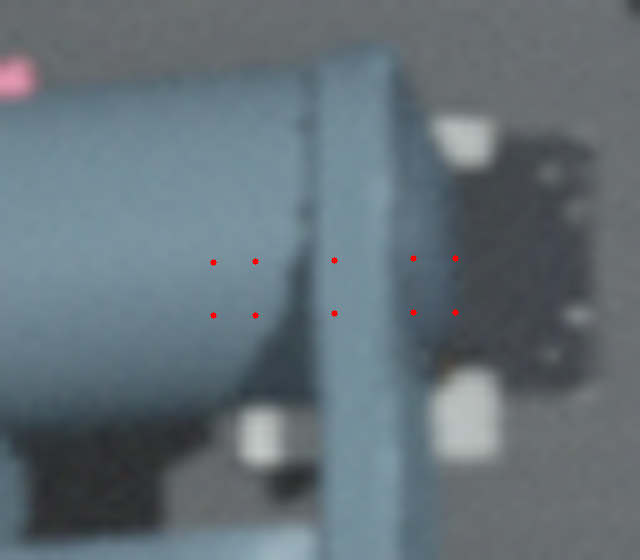

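Run:
```python
from h import *
import fit
T=[("top",ct(82,364),0,(55,40,6)),("top",ct(208,364),0,(55,-40,6)),("top",ct(210,537),0,(-55,-40,6)),("top",ct(82,537),0,(-55,40,6)),
("side",cs(240,346),0,(-55,-40,6)),("side",cs(343,268),0,(55,-40,6)),("side",cs(300,203),0,(55,0,46)),("side",cs(194,272),0,(-55,0,46))]
def f(p,k):
    A=R.from_euler("z",p[2]);return np.concatenate([proj(c,A.apply(np.array(m)/1e3)+[p[0],p[1],0])[0]-uv for c,uv,_,m in T if c==k])
for off in([0,0],[.6,-.5]):
    CAM["side"]["cx"]=319.1096+off[0];CAM["side"]["cy"]=202.1398+off[1]
    for k in("top","side"):
        a=least_squares(f,[.5,.1,0],args=(k,)).x; b=least_squares(fit.g,[.55,-.1,.25,-.08],args=((k,),),loss="soft_l1").x
        print(off,k,a.round(4),b.round(4),"rel",(b[:2]-a[:2]).round(4))
```

```text
[0, 0] top [ 0.5227  0.1497 -0.0167] [ 0.5591 -0.1346  0.2878 -0.0738] rel [ 0.0364 -0.2843]
[0, 0] side [0.5203 0.1438 0.0202] [ 0.5552 -0.1415  0.2981 -0.0745] rel [ 0.0348 -0.2854]
[0.6, -0.5] top [ 0.5227  0.1497 -0.0167] [ 0.5591 -0.1346  0.2878 -0.0738] rel [ 0.0364 -0.2843]
[0.6, -0.5] side [0.517  0.1435 0.0209] [ 0.552  -0.1416  0.2986 -0.0746] rel [ 0.0351 -0.2851]
```

Side-to-top relative positions agree within 1.3 mm, so I'm going down to the web and closing.

Request:
{"op": "drive_tool", "data": {"commands": [{"delta_pos": [0, -0.04, 1.4], "rotation": [0, 0, 0], "fingers": 0}, {"delta_pos": [0, -0.04, 2.4], "rotation": [0, 0, 0], "fingers": 0}, {"delta_pos": [0, -0.04, 3.0], "rotation": [0, 0, 0], "fingers": 0}, {"delta_pos": [0, -0.04, 3.37], "rotation": [0, 0, 0], "fingers": 0}, {"delta_pos": [0, -0.04, 3.37], "rotation": [0, 0, 0], "fingers": 0}, {"delta_pos": [0, -0.04, 3.37], "rotation": [0, 0, 0], "fingers": 0}]}}

```text
time: 2.6
tcp_pos: [0.5218, 0.15, 0.0201]
tool_rot: [2.228, 2.214, 0.001]
wrist_force: [0.3, 0.3, 0.1]
grip_width: 0.501
```

Run:
```python
from h import *
from bench import *
o=get_obs();p=np.array(o["tcp_pos"]);A=R.from_rotvec(o["tool_rot"]);print(p)
for c,n in(("side","s"),("top","t")):
    im=camera(c)["img"][:,:,::-1].copy()
    q=proj(c,p)[0];x,y=int(q[0])-32,int(q[1])-28
    z=cv2.resize(im[y:y+56,x:x+64],None,fx=10,fy=10,interpolation=cv2.INTER_CUBIC)
    cv2.imwrite(f"pics/g2{n}.png",z);print(c,x,y)
```

```text
[0.52183865 0.15002878 0.02009469]
side 251 188
top 236 191
```

View pics/g2s.png

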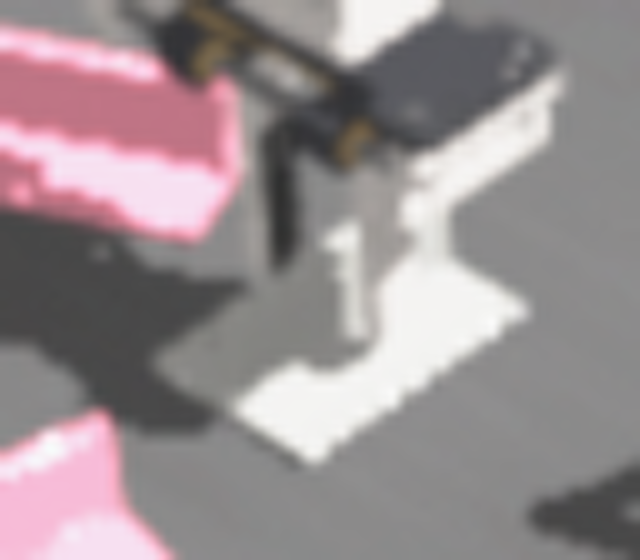

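The fingers straddle the web, with the near finger at about crop (350,300). I'll lower a little and close.

Request:
{"op": "drive_tool", "data": {"commands": [{"delta_pos": [0, 0, 0.2], "rotation": [0, 0, 0], "fingers": -0.4}, {"delta_pos": [0, 0, 0.2], "rotation": [0, 0, 0], "fingers": -0.7}, {"delta_pos": [0, 0, 0.2], "rotation": [0, 0, 0], "fingers": -1}, {"delta_pos": [0, 0, 0.2], "rotation": [0, 0, 0], "fingers": -1}, {"delta_pos": [0, 0, 0.2], "rotation": [0, 0, 0], "fingers": -1}, {"delta_pos": [0, 0, 0.2], "rotation": [0, 0, 0], "fingers": -1}]}}

```text
time: 3.3
tcp_pos: [0.5223, 0.1499, 0.0145]
tool_rot: [2.228, 2.213, 0.003]
wrist_force: [-0.8, 1.3, -0.1]
grip_width: 0.085
```

Request:
{"op": "drive_tool", "data": {"commands": [{"delta_pos": [0, 0, -0.5], "rotation": [0, 0, 0], "fingers": -1}, {"delta_pos": [0, 0, -1.5], "rotation": [0, 0, 0], "fingers": -1}, {"delta_pos": [0, 0, -2.8], "rotation": [0, 0, 0], "fingers": -1}, {"delta_pos": [0, 0, -4.2], "rotation": [0, 0, 0], "fingers": -1}, {"delta_pos": [0, 0, -5.3], "rotation": [0, 0, 0], "fingers": -1}, {"delta_pos": [0, 0, -5.5], "rotation": [0, 0, 0], "fingers": -1}]}}

```text
time: 3.9
tcp_pos: [0.5243, 0.1499, 0.1844]
tool_rot: [2.224, 2.21, 0.012]
wrist_force: [0.3, 0.6, -4.7]
grip_width: 0.083
```

```bash
cat >> h.py <<'E'
JIG=(.558,-.136,.293)
def bedtgt(p,xax=(0,1,0),jig=None):
    A,t=bedT(*(jig or JIG))
    tgt(A.apply(np.array(p)/1e3)+t,frame(A.apply([0,0,-1]),A.apply(xax)))
E
python3 - <<'E'
from h import *
bedtgt((8,0,90))
E
```

```text
t 3.9 delta_pos [-9.9, -0.039, 1.335] rotation [-3.65, 0.563, -2.095] rows>= 6.0 q [0.07, 0.01, 1.85, 0.0, 1.27, -1.49]
```

Request:
{"op": "drive_tool", "data": {"commands": [{"delta_pos": [-1.2, 0, 0], "rotation": [-0.4, 0.07, -0.25], "fingers": -1}, {"delta_pos": [-2.4, 0, 0], "rotation": [-0.8, 0.13, -0.5], "fingers": -1}, {"delta_pos": [-3.6, 0, 0], "rotation": [-1.2, 0.19, -0.75], "fingers": -1}, {"delta_pos": [-4.8, 0, 0], "rotation": [-1.7, 0.26, -1.0], "fingers": -1}, {"delta_pos": [-6.0, 0, 0], "rotation": [-2.2, 0.33, -1.25], "fingers": -1}, {"delta_pos": [-7.2, 0, 0], "rotation": [-2.7, 0.4, -1.5], "fingers": -1}, {"delta_pos": [-8.4, 0, 0.2], "rotation": [-3.2, 0.48, -1.8], "fingers": -1}, {"delta_pos": [-9.4, -0.04, 0.5], "rotation": [-3.65, 0.563, -2.095], "fingers": -1}, {"delta_pos": [-9.9, -0.04, 0.8], "rotation": [-3.65, 0.563, -2.095], "fingers": -1}, {"delta_pos": [-9.9, -0.04, 1.0], "rotation": [-3.65, 0.563, -2.095], "fingers": -1}, {"delta_pos": [-9.9, -0.04, 1.1], "rotation": [-3.65, 0.563, -2.095], "fingers": -1}, {"delta_pos": [-9.9, -0.04, 1.1], "rotation": [-3.65, 0.563, -2.095], "fingers": -1}]}}

```text
time: 5.1
tcp_pos: [0.5304, -0.1295, 0.16]
tool_rot: [1.688, 2.219, 0.558]
wrist_force: [-0.3, -0.9, -5.9]
grip_width: 0.081
```

```bash
cat > look.py <<'E'
from h import *
from bench import *
import sys
n=sys.argv[1];cen=eval(sys.argv[2]) if len(sys.argv)>2 else None
o=get_obs();p=np.array(o["tcp_pos"]);A=R.from_rotvec(o["tool_rot"]);print(p.round(4),np.round(o["joint_pos"],2),np.round(o["wrist_force"],1))
B,t=bedT(*JIG);print("tcp in bed mm",(B.inv().apply(p-t)*1e3).round(1),"rot err in bed deg",np.degrees((B.inv()*A*R.from_euler("x",180,degrees=True)).as_rotvec()).round(1))
for c in("side","top"):
    im=camera(c)["img"][:,:,::-1].copy();cv2.imwrite(f"pics/{n}{c}_full.png",im)
    q=proj(c,p if cen is None else cen)[0];x,y=int(q[0])-40,int(q[1])-30
    cv2.imwrite(f"pics/{n}{c}.png",cv2.resize(im[y:y+60,x:x+80],None,fx=10,fy=10,interpolation=cv2.INTER_CUBIC));print(c,x,y)
E
python3 look.py h1
```

```text
[ 0.5304 -0.1295  0.16  ] [-0.65 -0.19  2.16  0.49  0.92 -2.74] [-0.3 -0.9 -5.9]
tcp in bed mm [27.8 14.2 97.1] rot err in bed deg [ 0.7  1.9 88.9]
side 304 188
top 319 183
```

View pics/h1side.png

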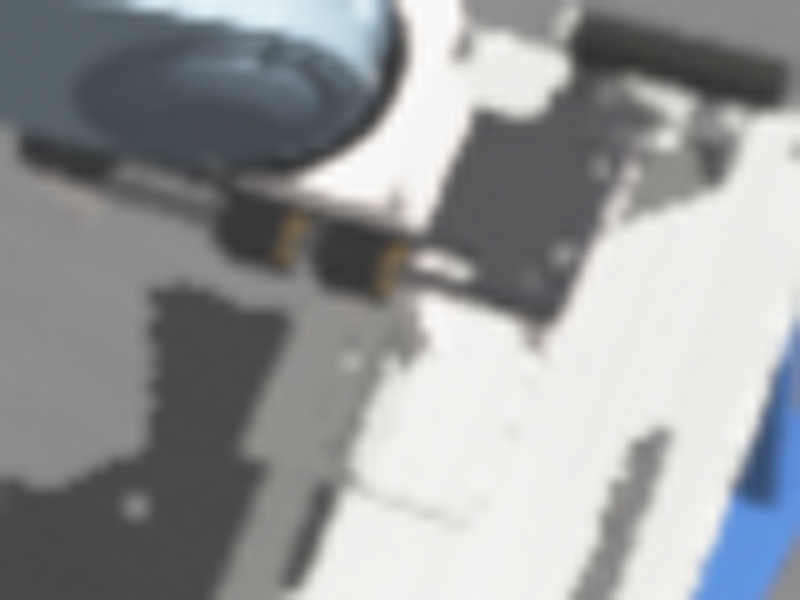

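View pics/h1top.png

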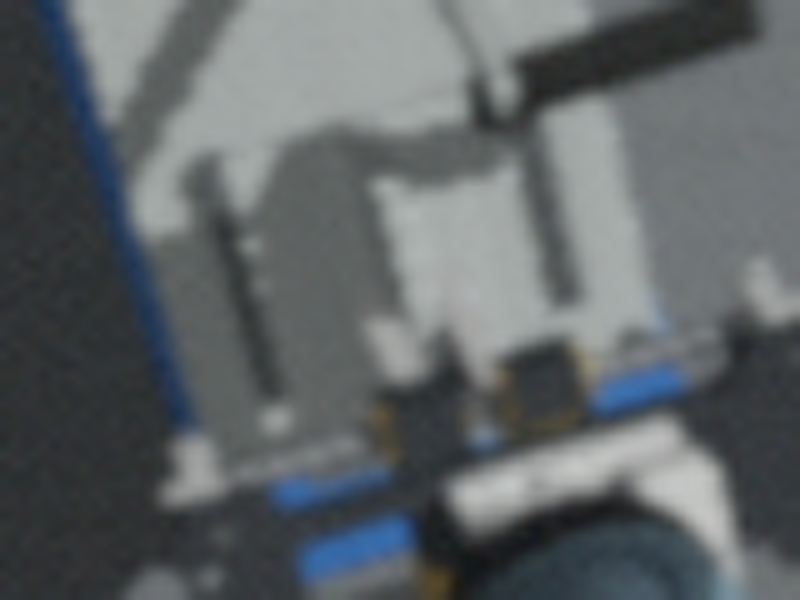

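Joint 6 is at its range limit (-2.74). I'll turn the tee the other way, by a half turn about the tool axis, since the tee is symmetric under that.

Run:
```python
from h import *
from bench import get_obs
o=get_obs();R0=R.from_rotvec(o["tool_rot"]);A,t=bedT(*JIG)
for xa in [(0,1,0),(0,-1,0),(1,0,0),(-1,0,0)]:
    Rt=frame(A.apply([0,0,-1]),A.apply(xa));print(xa,(np.degrees((R0.inv()*Rt).as_rotvec())/8).round(3), (R0.inv().apply(A.apply([0,0,.11])+t-o["tcp_pos"])/.03).round(3))
```

```text
(0, 1, 0) [-0.199  0.104 -0.139] [-0.474 -0.955 -0.369]
(0, -1, 0) [ 0.162  0.311 22.359] [-0.474 -0.955 -0.369]
(1, 0, 0) [-0.075  0.237 11.11 ] [-0.474 -0.955 -0.369]
(-1, 0, 0) [ -0.239  -0.075 -11.388] [-0.474 -0.955 -0.369]
```

Request:
{"op": "drive_tool", "data": {"commands": [{"delta_pos": [-0.2, -0.4, -0.2], "rotation": [0, 0.02, 0.8], "fingers": -1}, {"delta_pos": [-0.47, -0.8, -0.37], "rotation": [0, 0.04, 1.8], "fingers": -1}, {"delta_pos": [-0.47, -0.95, -0.37], "rotation": [0, 0.06, 2.8], "fingers": -1}, {"delta_pos": [-0.47, -0.95, -0.37], "rotation": [0, 0.08, 3.8], "fingers": -1}, {"delta_pos": [-0.47, -0.95, -0.37], "rotation": [-0.03, 0.1, 4.8], "fingers": -1}, {"delta_pos": [-0.47, -0.95, -0.37], "rotation": [-0.04, 0.12, 5.8], "fingers": -1}, {"delta_pos": [-0.47, -0.95, -0.37], "rotation": [-0.05, 0.15, 6.8], "fingers": -1}, {"delta_pos": [-0.47, -0.95, -0.37], "rotation": [-0.05, 0.17, 7.8], "fingers": -1}, {"delta_pos": [-0.47, -0.95, -0.37], "rotation": [-0.06, 0.19, 8.8], "fingers": -1}, {"delta_pos": [-0.47, -0.95, -0.37], "rotation": [-0.07, 0.21, 9.8], "fingers": -1}, {"delta_pos": [-0.47, -0.95, -0.37], "rotation": [-0.07, 0.23, 10.6], "fingers": -1}, {"delta_pos": [-0.47, -0.95, -0.37], "rotation": [-0.075, 0.237, 11.1], "fingers": -1}]}}

```text
time: 6.4
tcp_pos: [0.5058, -0.1513, 0.1579]
tool_rot: [-2.932, -0.433, -0.786]
wrist_force: [0.0, -0.1, -5.3]
grip_width: 0.083
```

Run:
```python
from h import *
from bench import get_obs
o=get_obs();R0=R.from_rotvec(o["tool_rot"]);A,t=bedT(*JIG);print(np.round(o["joint_pos"],2))
for xa in [(0,-1,0)]:
    Rt=frame(A.apply([0,0,-1]),A.apply(xa));print(xa,(np.degrees((R0.inv()*Rt).as_rotvec())/8).round(3), (R0.inv().apply(A.apply([.008,0,.08])+t-o["tcp_pos"])/.03).round(3))
```

```text
[-0.75 -0.23  2.2   0.55  0.97 -1.31]
(0, -1, 0) [ 1.0000e-03 -4.0000e-03  1.1251e+01] [0.239 0.015 1.009]
```

Request:
{"op": "drive_tool", "data": {"commands": [{"delta_pos": [0, 0, 0], "rotation": [0, 0, 0.8], "fingers": -1}, {"delta_pos": [0, 0, 0], "rotation": [0, 0, 1.8], "fingers": -1}, {"delta_pos": [0, 0, 0], "rotation": [0, 0, 2.8], "fingers": -1}, {"delta_pos": [0, 0, 0], "rotation": [0, 0, 3.8], "fingers": -1}, {"delta_pos": [0, 0, 0], "rotation": [0, 0, 4.8], "fingers": -1}, {"delta_pos": [0.1, 0, 0], "rotation": [0, 0, 5.8], "fingers": -1}, {"delta_pos": [0.2, 0, 0], "rotation": [0, 0, 6.8], "fingers": -1}, {"delta_pos": [0.24, 0.01, 0.2], "rotation": [0, 0, 7.8], "fingers": -1}, {"delta_pos": [0.24, 0.01, 0.4], "rotation": [0, 0, 8.8], "fingers": -1}, {"delta_pos": [0.24, 0.01, 0.6], "rotation": [0, 0, 9.8], "fingers": -1}, {"delta_pos": [0.24, 0.01, 0.8], "rotation": [0, 0, 10.7], "fingers": -1}, {"delta_pos": [0.24, 0.01, 1.0], "rotation": [0, 0, 11.25], "fingers": -1}]}}

```text
time: 7.6
tcp_pos: [0.5267, -0.1449, 0.1359]
tool_rot: [-2.157, 1.605, -0.43]
wrist_force: [-0.3, -0.9, -5.5]
grip_width: 0.084
```

```bash
python3 look.py h2;python3 -c "
from h import *
bedtgt((8,0,60))"
```

```text
[ 0.5267 -0.1449  0.1359] [-0.7  -0.15  2.18  0.57  0.89  0.26] [-0.3 -0.9 -5.5]
tcp in bed mm [ 8.8  0.5 80.2] rot err in bed deg [ -0.   -0.1 -90.1]
side 307 197
top 323 184
t 7.7 delta_pos [0.036, 0.005, 0.66] rotation [0.003, 0.005, 0.014] rows>= 0.4 q [-0.7, -0.15, 2.18, 0.57, 0.89, 0.26]
```

View pics/h2side.png

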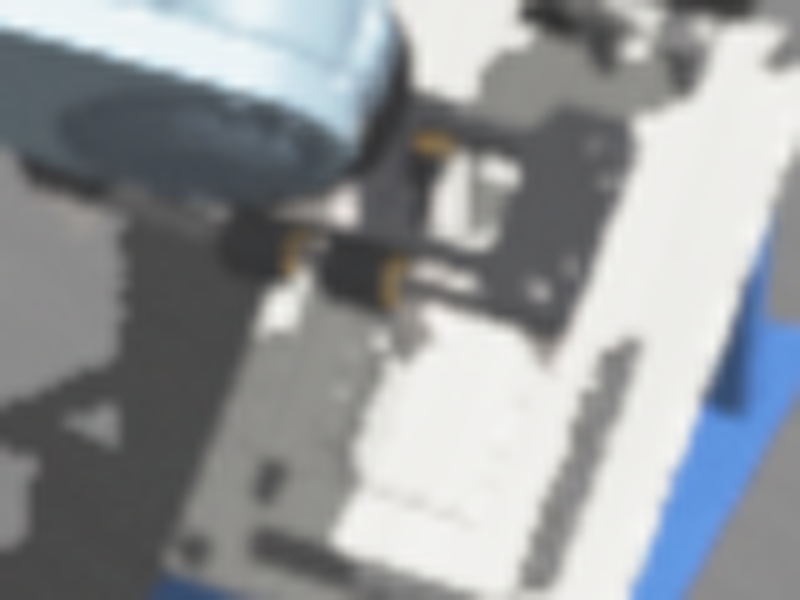

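View pics/h2top.png

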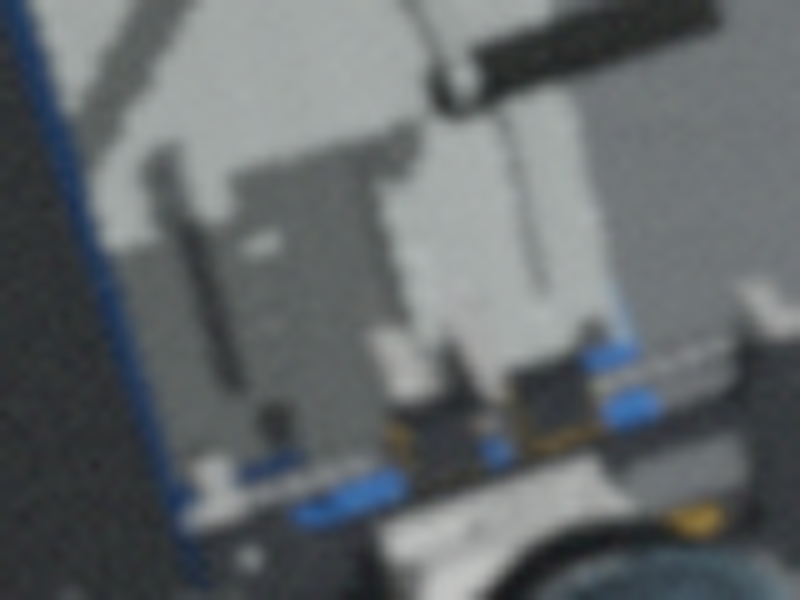

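Run:
```python
from h import *
from bench import get_obs
o=get_obs();p=np.array(o["tcp_pos"]);A=R.from_rotvec(o["tool_rot"])
for c,of in(("side",(307,197)),("top",(323,184))):
    im=cv2.imread(f"pics/h2{c}.png")
    def ln(pts,col):
        uv=[tuple(int(v) for v in (proj(c,q)[0]-of+.5)*10-.5) for q in pts]
        for a,b in zip(uv,uv[1:]): cv2.line(im,a,b,col,1)
    # tool x=-ybed, tool y = ? tee along tool y
    for h in(0,.006):
        ln([p+A.apply([sx*.04,sy*.055,.0145-h]) for sx,sy in((1,1),(1,-1),(-1,-1),(-1,1),(1,1))],(0,0,255))
    ln([p+A.apply([0,sy*.055,.0145-.046]) for sy in(1,-1)],(0,255,0))
    B,t=bedT(*JIG)
    for y in(46,-46): ln([B.apply([x/1e3,y/1e3,.008])+t for x in(-45,45)],(255,0,255))
    ln([B.apply([-.055,y/1e3,0.014 if c=="side" else 0])+t for y in(-46,46)],(255,0,255))
    cv2.imwrite(f"pics/h2{c}o.png",im)
```

```text
(no output)
```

View pics/h2sideo.png

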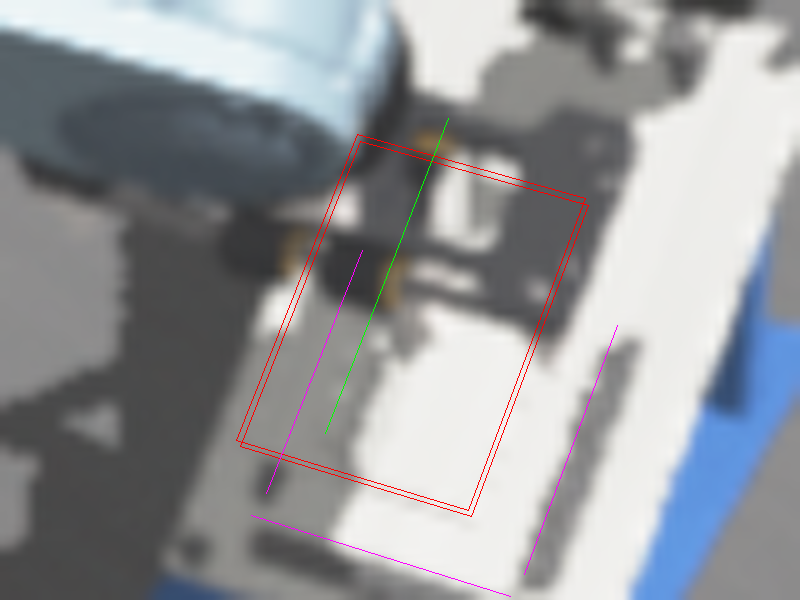

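View pics/h2topo.png

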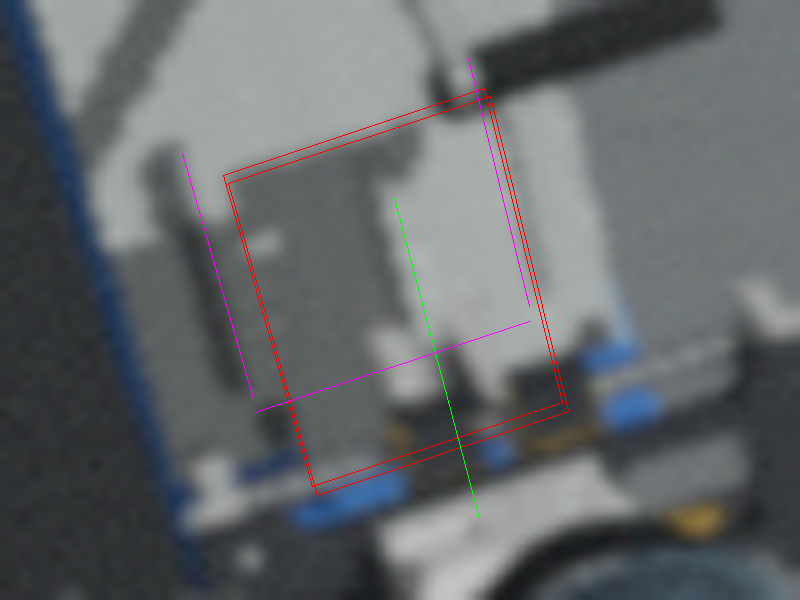

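Relative to the jig, the tee lies as planned: about 9 mm uphill of the ledge and central between the rails within 2 mm. I'll go down toward the bed.

Request:
{"op": "drive_tool", "data": {"commands": [{"delta_pos": [0, 0, 0.5], "rotation": [0, 0, 0], "fingers": -1}, {"delta_pos": [0, 0, 1.0], "rotation": [0, 0, 0], "fingers": -1}, {"delta_pos": [-0.02, 0, 1.5], "rotation": [0, 0, 0], "fingers": -1}, {"delta_pos": [-0.02, 0, 1.75], "rotation": [0, 0, 0], "fingers": -1}, {"delta_pos": [-0.02, 0, 1.9], "rotation": [0, 0, 0], "fingers": -1}, {"delta_pos": [-0.02, 0, 1.9], "rotation": [0, 0, 0], "fingers": -1}, {"delta_pos": [-0.02, 0, 1.9], "rotation": [0, 0, 0], "fingers": -1}]}}

```text
time: 8.4
tcp_pos: [0.5536, -0.1359, 0.0865]
tool_rot: [-2.161, 1.601, -0.431]
wrist_force: [-0.5, -0.5, -5.7]
grip_width: 0.089
```

```bash
python3 look.py h3
```

```text
[ 0.5536 -0.1359  0.0865] [-0.65 -0.    2.15  0.62  0.77  0.22] [-0.5 -0.5 -5.7]
tcp in bed mm [ 8.6  1.3 23.3] rot err in bed deg [  0.   -0.  -89.8]
side 310 203
top 318 176
```

View pics/h3side.png

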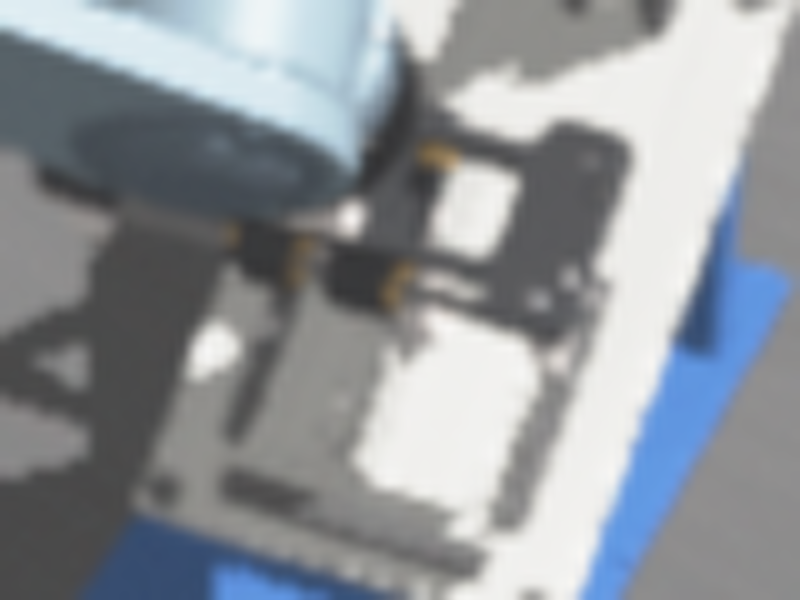

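View pics/h3top.png

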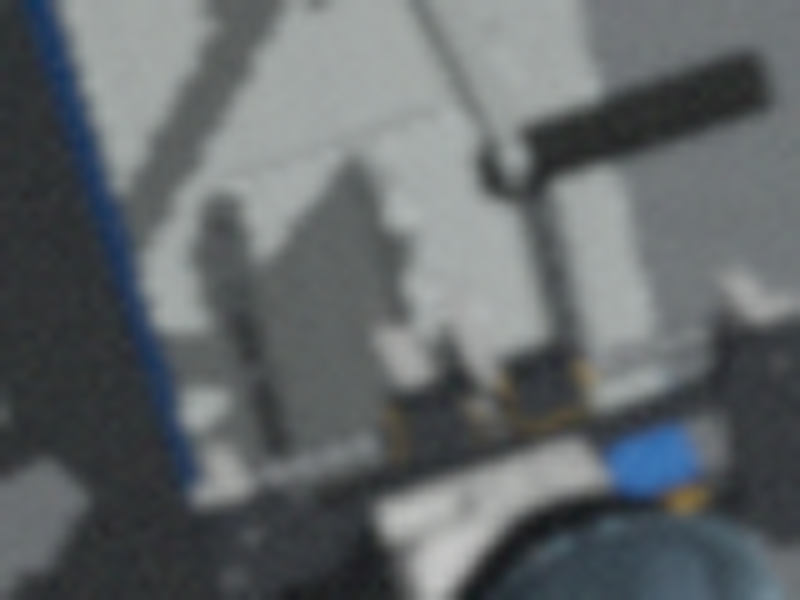

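Run:
```python
from h import *
from bench import get_obs
im=cv2.imread("pics/h3side_full.png");o=get_obs();p=np.array(o["tcp_pos"]);A=R.from_rotvec(o["tool_rot"])
x,y=328,225
z=cv2.resize(im[y:y+40,x:x+44],None,fx=15,fy=15,interpolation=cv2.INTER_CUBIC)
z=np.clip((z.astype(float)-60)*1.3,0,255).astype(np.uint8)
def pt(q,col):
    u=(proj("side",q)[0]-[x,y]+.5)*15-.5;cv2.circle(z,(int(u[0]),int(u[1])),3,col,-1)
for sx in(1,-1):
  for sy in(1,-1):
    pt(p+A.apply([sx*.04,sy*.055,.0085]),(0,0,255))
B,t=bedT(*JIG)
for yy in(46,-46): pt(B.apply([-.055,yy/1e3,.014])+t,(255,0,255));pt(B.apply([-.045,yy/1e3,.008])+t,(255,0,255))
cv2.imwrite("pics/h3z.png",z)
```

```text
(no output)
```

View pics/h3z.png

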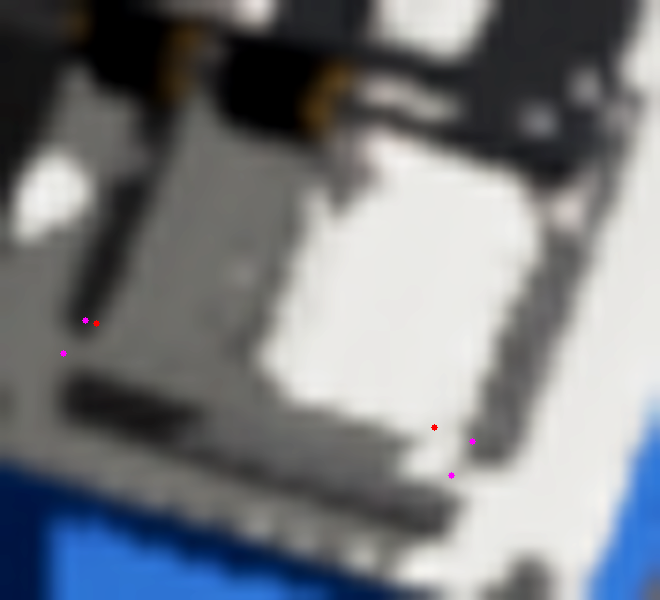

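Request:
{"op": "drive_tool", "data": {"commands": [{"delta_pos": [0.04, 0, 0.1], "rotation": [0, 0, 0], "fingers": -1}, {"delta_pos": [0.04, 0, 0.15], "rotation": [0, 0, 0], "fingers": -1}, {"delta_pos": [0.04, 0, 0.2], "rotation": [0, 0, 0], "fingers": -1}, {"delta_pos": [0.04, 0, 0.2], "rotation": [0, 0, 0], "fingers": -1}]}}

```text
time: 8.9
tcp_pos: [0.5567, -0.1362, 0.0811]
tool_rot: [-2.161, 1.601, -0.43]
wrist_force: [-1.2, -0.5, -5.6]
grip_width: 0.084
```

Now at about z = 17 mm. I'll lower in small steps and watch the force.

Request:
{"op": "drive_tool", "data": {"commands": [{"delta_pos": [0, 0, 0.04], "rotation": [0, 0, 0], "fingers": -1}, {"delta_pos": [0, 0, 0.07], "rotation": [0, 0, 0], "fingers": -1}, {"delta_pos": [0, 0, 0.07], "rotation": [0, 0, 0], "fingers": -1}]}}

```text
time: 9.2
tcp_pos: [0.5577, -0.1358, 0.0791]
tool_rot: [-2.161, 1.601, -0.43]
wrist_force: [0.1, -1.0, -6.3]
grip_width: 0.082
```

Request:
{"op": "drive_tool", "data": {"commands": [{"delta_pos": [0, 0, 0.03], "rotation": [0, 0, 0], "fingers": -1}, {"delta_pos": [0, 0, 0.05], "rotation": [0, 0, 0], "fingers": -1}, {"delta_pos": [0, 0, 0.05], "rotation": [0, 0, 0], "fingers": -1}]}}

```text
time: 9.5
tcp_pos: [0.5583, -0.1356, 0.0782]
tool_rot: [-2.161, 1.6, -0.429]
wrist_force: [-6.6, 0.3, 0.2]
grip_width: 0.084
```

Request:
{"op": "drive_tool", "data": {"commands": [{"delta_pos": [0, 0.05, -0.02], "rotation": [0, 0, 0], "fingers": -1}, {"delta_pos": [0, 0.1, -0.02], "rotation": [0, 0, 0], "fingers": -1}, {"delta_pos": [0, 0.14, -0.02], "rotation": [0, 0, 0], "fingers": -1}, {"delta_pos": [0, 0.14, -0.02], "rotation": [0, 0, 0], "fingers": -1}]}}

```text
time: 9.9
tcp_pos: [0.5542, -0.1367, 0.0763]
tool_rot: [-2.161, 1.601, -0.429]
wrist_force: [-0.9, -0.2, -5.4]
grip_width: 0.085
```

```bash
python3 look.py h4
```

```text
[ 0.5542 -0.1367  0.0763] [-0.65  0.02  2.15  0.63  0.75  0.21] [-0.9 -0.2 -5.4]
tcp in bed mm [ 3.9  0.4 14.3] rot err in bed deg [  0.    0.1 -89.8]
side 310 205
top 318 176
```

View pics/h4side.png

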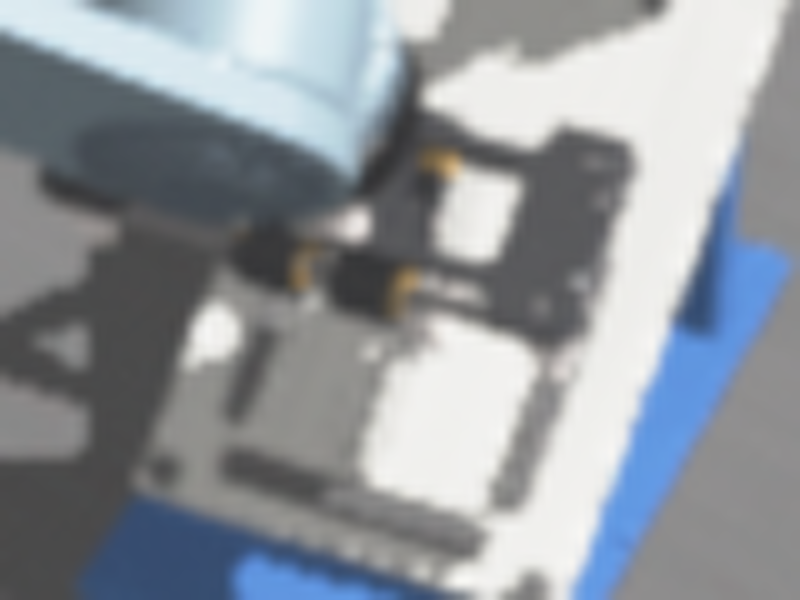

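Request:
{"op": "drive_tool", "data": {"commands": [{"delta_pos": [0, 0.05, 0], "rotation": [0, 0, 0], "fingers": -1}, {"delta_pos": [0, 0.1, 0], "rotation": [0, 0, 0], "fingers": -1}, {"delta_pos": [0, 0.1, 0], "rotation": [0, 0, 0], "fingers": -1}]}}

```text
time: 10.3
tcp_pos: [0.5521, -0.1376, 0.0751]
tool_rot: [-2.161, 1.601, -0.429]
wrist_force: [0.3, 0.6, -5.7]
grip_width: 0.084
```

Request:
{"op": "drive_tool", "data": {"commands": [{"delta_pos": [0, 0.04, 0], "rotation": [0, 0, 0], "fingers": -1}, {"delta_pos": [0, 0.08, 0], "rotation": [0, 0, 0], "fingers": -1}, {"delta_pos": [0, 0.08, 0], "rotation": [0, 0, 0], "fingers": -1}]}}

```text
time: 10.6
tcp_pos: [0.5517, -0.1379, 0.0754]
tool_rot: [-2.157, 1.6, -0.432]
wrist_force: [7.5, 3.7, -5.1]
grip_width: 0.083
```

The ledge is felt, with 7.5 N uphill. I'll lower the last bit onto the bed.

Request:
{"op": "drive_tool", "data": {"commands": [{"delta_pos": [0, 0, 0.02], "rotation": [0, 0, 0], "fingers": -1}, {"delta_pos": [0, 0, 0.03], "rotation": [0, 0, 0], "fingers": -1}, {"delta_pos": [0, 0, 0.03], "rotation": [0, 0, 0], "fingers": -1}]}}

```text
time: 10.9
tcp_pos: [0.5522, -0.1378, 0.0748]
tool_rot: [-2.157, 1.599, -0.432]
wrist_force: [0.7, 1.2, -4.3]
grip_width: 0.081
```

```bash
python3 look.py h5
```

```text
[ 0.5522 -0.1378  0.0748] [-0.66  0.02  2.15  0.64  0.75  0.19] [ 0.7  1.2 -4.3]
tcp in bed mm [ 1.1 -0.1 14.1] rot err in bed deg [  0.2  -0.2 -89.9]
side 310 206
top 318 177
```

View pics/h5side.png

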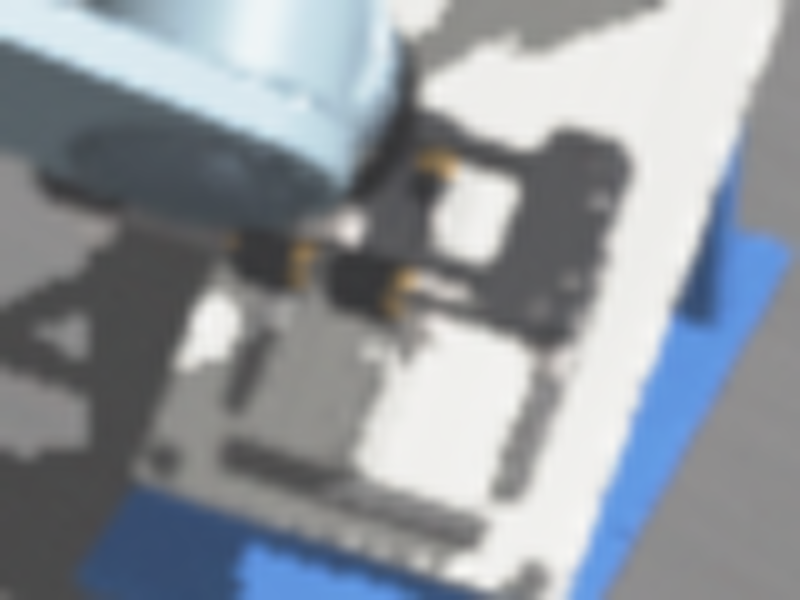

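View pics/h5top.png

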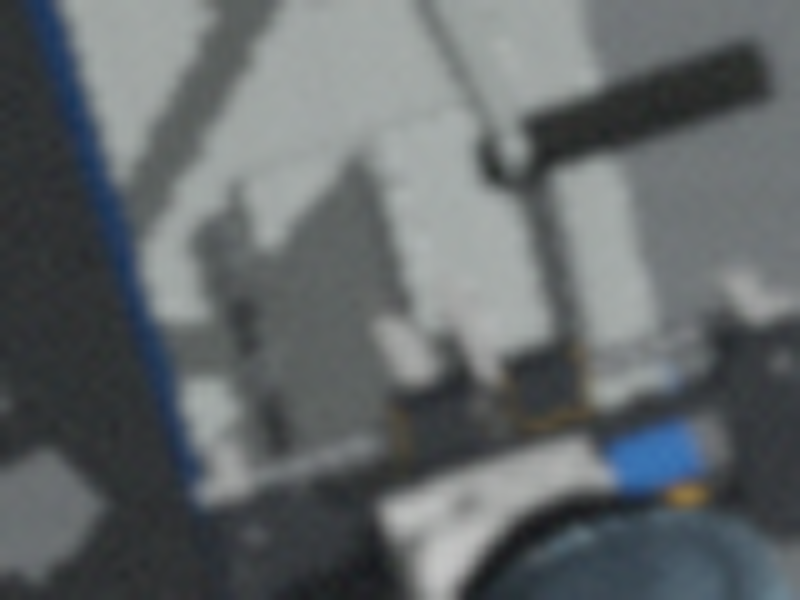

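Request:
{"op": "drive_tool", "data": {"commands": [{"delta_pos": [0, 0.02, 0.02], "rotation": [0, 0, 0], "fingers": -1}, {"delta_pos": [0, 0.02, 0.04], "rotation": [0, 0, 0], "fingers": -1}, {"delta_pos": [0, 0.02, 0.04], "rotation": [0, 0, 0], "fingers": -1}]}}

```text
time: 11.3
tcp_pos: [0.5525, -0.1378, 0.0746]
tool_rot: [-2.157, 1.598, -0.432]
wrist_force: [-7.5, 3.5, 9.3]
grip_width: 0.08
```

It is firmly seated on the bed. I'll open a little, then look.

Request:
{"op": "drive_tool", "data": {"commands": [{"delta_pos": [0, 0, -0.015], "rotation": [0, 0, 0], "fingers": -0.75}, {"delta_pos": [0, 0, -0.015], "rotation": [0, 0, 0], "fingers": -0.6}, {"delta_pos": [0, 0, -0.015], "rotation": [0, 0, 0], "fingers": -0.45}, {"delta_pos": [0, 0, -0.015], "rotation": [0, 0, 0], "fingers": -0.4}, {"delta_pos": [0, 0, -0.015], "rotation": [0, 0, 0], "fingers": -0.4}]}}

```text
time: 11.8
tcp_pos: [0.5524, -0.138, 0.075]
tool_rot: [-2.157, 1.598, -0.433]
wrist_force: [0.8, -0.2, 0.2]
grip_width: 0.305
```

Request:
{"op": "drive_tool", "data": {"commands": [{"delta_pos": [0, 0, -0.6], "rotation": [0, 0, 0], "fingers": -0.4}, {"delta_pos": [0, 0, -1.6], "rotation": [0, 0, 0], "fingers": -0.4}, {"delta_pos": [0, 0, -2.8], "rotation": [0, 0, 0], "fingers": -0.4}, {"delta_pos": [0, 0, -4.0], "rotation": [0, 0, 0], "fingers": -0.4}, {"delta_pos": [0, 0, -5.0], "rotation": [0, 0, 0], "fingers": -0.4}, {"delta_pos": [0, 0, -5.0], "rotation": [0, 0, 0], "fingers": -0.4}]}}

```text
time: 12.4
tcp_pos: [0.4809, -0.1621, 0.2088]
tool_rot: [-2.156, 1.598, -0.444]
wrist_force: [0.0, -0.2, 0.7]
grip_width: 0.3
```

```bash
python3 look.py h6 "[.555,-.137,.07]"
```

```text
[ 0.4809 -0.1621  0.2088] [-0.82 -0.36  2.2   0.53  1.1   0.26] [ 0.  -0.2  0.7]
tcp in bed mm [  3.   -2.8 167.8] rot err in bed deg [  0.1  -0.7 -89.8]
side 310 207
top 318 176
```

View pics/h6side.png

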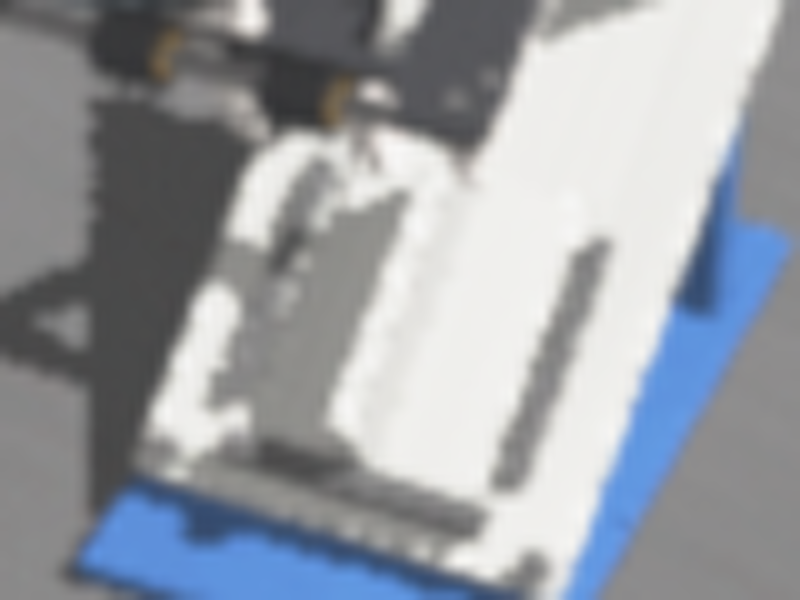

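View pics/h6top.png

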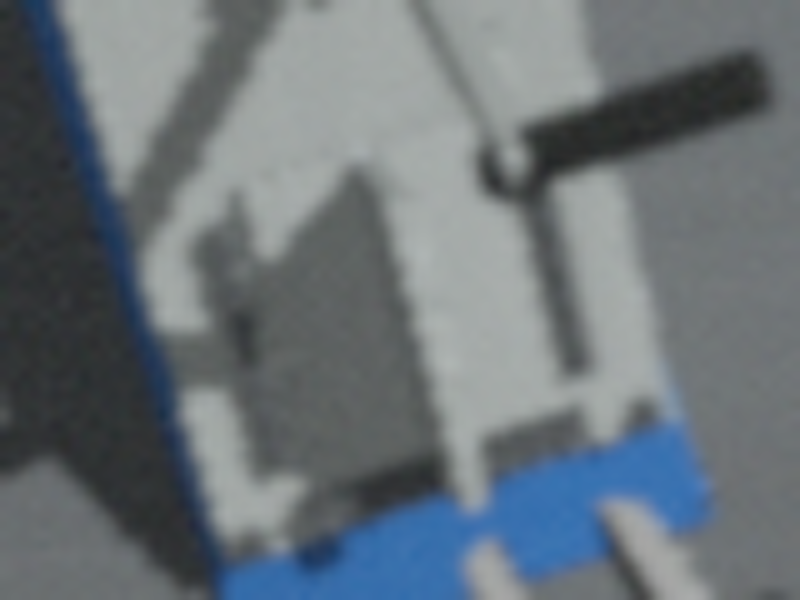

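The tee may sit too far to the left, onto the left rail. I'll overlay the model to check.

Run:
```python
from h import *
B,t=bedT(*JIG)
for c,of,sh in(("side",(310,207),(0.1,1.3)),("top",(318,176),(-.7,0.8))):
    full=cv2.imread(f"pics/h6{c}_full.png");x0,y0=of;x0+=10;y0+=5
    im=cv2.resize(full[y0:y0+50,x0:x0+62],None,fx=12,fy=12,interpolation=cv2.INTER_CUBIC)
    im=np.clip((im.astype(float)-40)*1.25,0,255).astype(np.uint8);cv2.imwrite(f"pics/h6{c}z.png",im)
    def ln(pts,col):
        uv=[tuple(int(v) for v in (proj(c,B.apply(np.array(q)/1e3)+t)[0]+sh-(x0,y0)+.5)*12-.5) for q in pts]
        for a,b in zip(uv,uv[1:]): cv2.line(im,a,b,col,1)
    ln([(-55,-40,6),(55,-40,6),(55,40,6),(-55,40,6),(-55,-40,6)],(0,0,255))
    ln([(-55,0,46),(55,0,46),(55,0,6)],(0,255,0))
    for y in(46,-46): ln([(-45,y,8),(45,y,8)],(255,0,255));ln([(-45,y,0),(45,y,0)],(255,0,255))
    ln([(-55,46,14),(-55,-46,14)],(255,255,0))
    cv2.imwrite(f"pics/h6{c}o.png",im)
```

```text
(no output)
```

View pics/h6sideo.png

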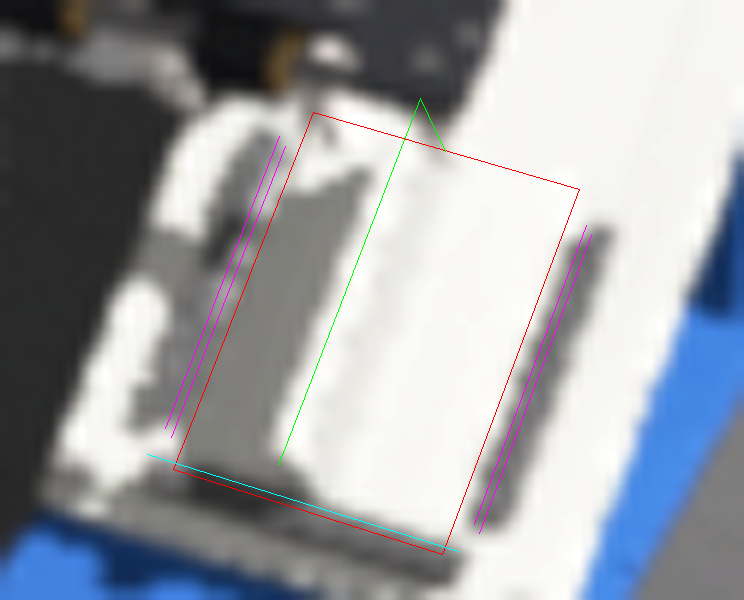

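View pics/h6topo.png

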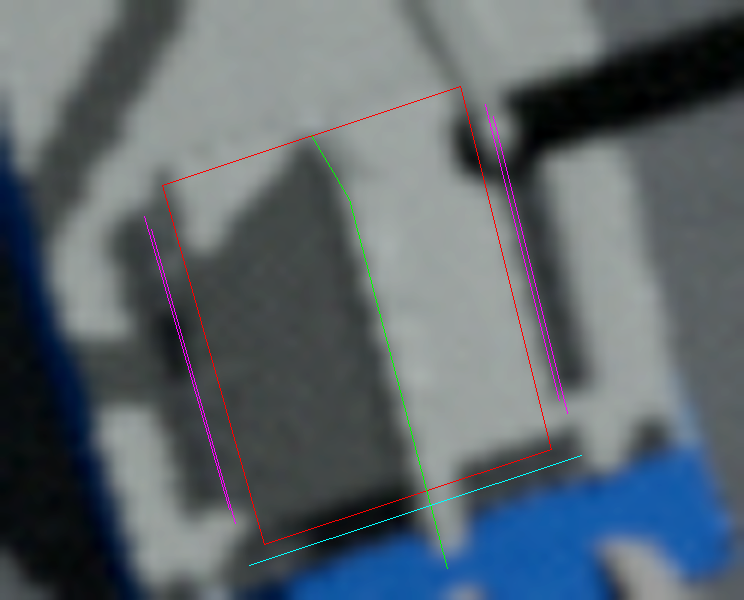

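View pics/h6sidez.png

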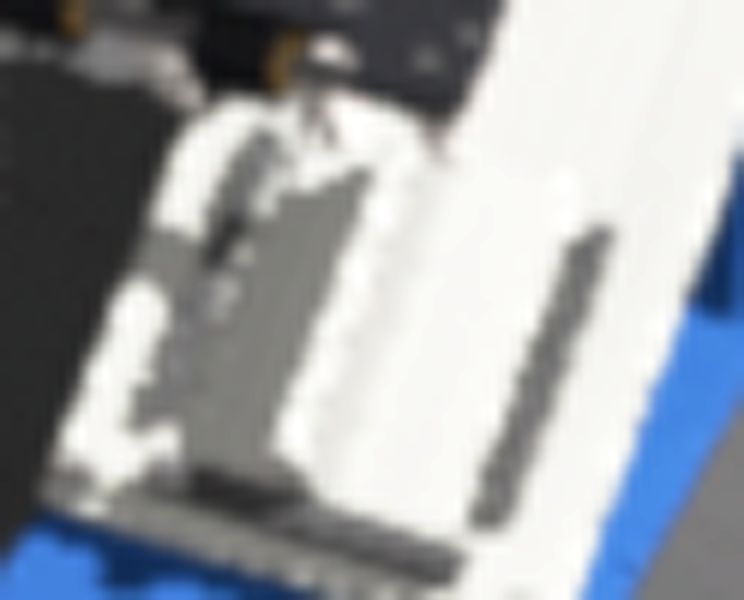

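View pics/h6topz.png

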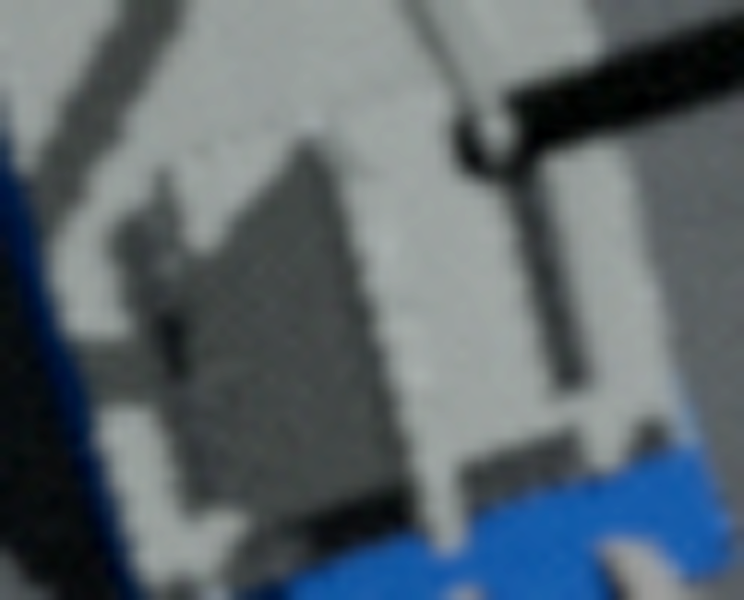

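The overlay fits a nominal placement: plate between the rails, web on the centre line. To be sure it touches the ledge, I'll grip again at the release pose and pull downhill gently while reading the force.

Run:
```python
from h import *
tgt([.5524,-.138,.0755],R.from_rotvec([-2.157,1.598,-.433]))
```

```text
t 12.5 delta_pos [-0.011, -0.007, 4.983] rotation [-0.004, -0.004, -0.003] rows>= 3.0 q [-0.81, -0.35, 2.2, 0.53, 1.1, 0.26]
```

Request:
{"op": "drive_tool", "data": {"commands": [{"delta_pos": [0, 0, 1.2], "rotation": [0, 0, 0], "fingers": -0.4}, {"delta_pos": [0, 0, 2.4], "rotation": [0, 0, 0], "fingers": -0.4}, {"delta_pos": [0, 0, 3.4], "rotation": [0, 0, 0], "fingers": -0.4}, {"delta_pos": [-0.01, 0, 4.2], "rotation": [0, 0, 0], "fingers": -0.4}, {"delta_pos": [-0.01, 0, 4.8], "rotation": [0, 0, 0], "fingers": -0.4}, {"delta_pos": [-0.01, 0, 4.95], "rotation": [0, 0, 0], "fingers": -0.4}, {"delta_pos": [-0.01, 0, 4.95], "rotation": [0, 0, 0], "fingers": -0.4}, {"delta_pos": [-0.01, 0, 4.95], "rotation": [0, 0, 0], "fingers": -1}, {"delta_pos": [-0.01, 0, 4.95], "rotation": [0, 0, 0], "fingers": -1}, {"delta_pos": [-0.01, 0, 4.95], "rotation": [0, 0, 0], "fingers": -1}, {"delta_pos": [-0.01, 0, 4.95], "rotation": [0, 0, 0], "fingers": -1}]}}

```text
time: 13.6
tcp_pos: [0.5519, -0.1384, 0.0771]
tool_rot: [-2.156, 1.598, -0.435]
wrist_force: [-4.4, 0.9, 4.9]
grip_width: 0.086
```

Request:
{"op": "drive_tool", "data": {"commands": [{"delta_pos": [0, 0.03, 0], "rotation": [0, 0, 0], "fingers": -1}, {"delta_pos": [0, 0.05, 0], "rotation": [0, 0, 0], "fingers": -1}, {"delta_pos": [0, 0.05, 0], "rotation": [0, 0, 0], "fingers": -1}]}}

```text
time: 13.9
tcp_pos: [0.5516, -0.1385, 0.0772]
tool_rot: [-2.153, 1.598, -0.437]
wrist_force: [5.9, 4.0, -1.3]
grip_width: 0.081
```

The pull met firm resistance: about 6 N with under 0.5 mm of travel. The tee is against the ledge. Releasing and retreating.

Request:
{"op": "drive_tool", "data": {"commands": [{"delta_pos": [0, -0.02, 0], "rotation": [0, 0, 0], "fingers": -0.7}, {"delta_pos": [0, -0.02, 0], "rotation": [0, 0, 0], "fingers": -0.45}, {"delta_pos": [0, -0.02, 0], "rotation": [0, 0, 0], "fingers": -0.4}, {"delta_pos": [0, -0.02, 0], "rotation": [0, 0, 0], "fingers": -0.4}, {"delta_pos": [0, -0.02, -0.5], "rotation": [0, 0, 0], "fingers": -0.4}, {"delta_pos": [0, 0, -1.5], "rotation": [0, 0, 0], "fingers": -0.4}, {"delta_pos": [0, 0, -2.8], "rotation": [0, 0, 0], "fingers": -0.4}, {"delta_pos": [0, 0, -4.2], "rotation": [0, 0, 0], "fingers": -0.4}, {"delta_pos": [0, 0, -5.6], "rotation": [0, 0, 0], "fingers": -0.4}, {"delta_pos": [0, 0, -7.0], "rotation": [0, 0, 0], "fingers": -0.4}, {"delta_pos": [0, 0, -7.6], "rotation": [0, 0, 0], "fingers": -0.4}, {"delta_pos": [0, 0, -7.6], "rotation": [0, 0, 0], "fingers": -0.4}]}}

```text
time: 15.1
tcp_pos: [0.441, -0.1735, 0.2768]
tool_rot: [-2.153, 1.598, -0.446]
wrist_force: [-0.1, -0.3, -0.4]
grip_width: 0.302
```

```bash
python3 look.py h7 "[.57,-.15,.1]"
```

```text
[ 0.441  -0.1735  0.2768] [-0.92 -0.51  2.18  0.52  1.3   0.26] [-0.1 -0.3 -0.4]
tcp in bed mm [  1.   -2.1 247.5] rot err in bed deg [  0.2  -0.8 -89.9]
side 317 199
top 323 170
```

View pics/h7side.png

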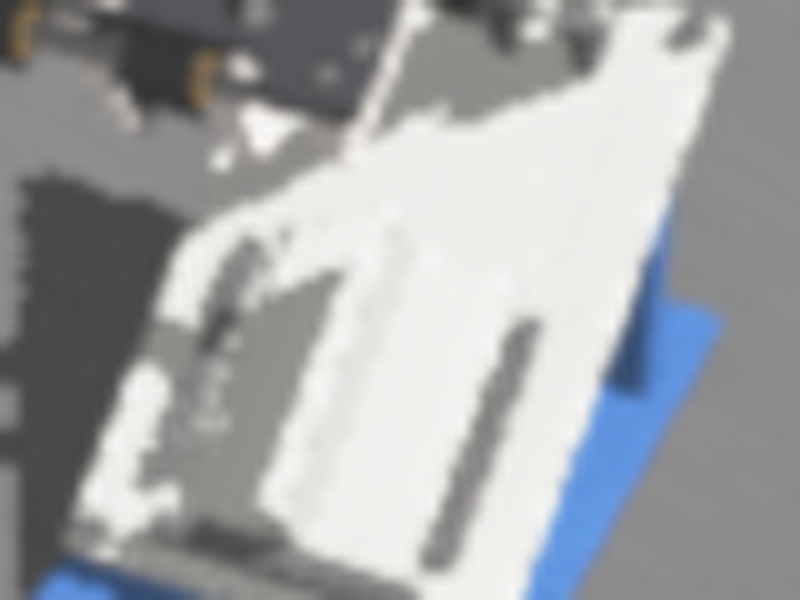

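View pics/h7top.png

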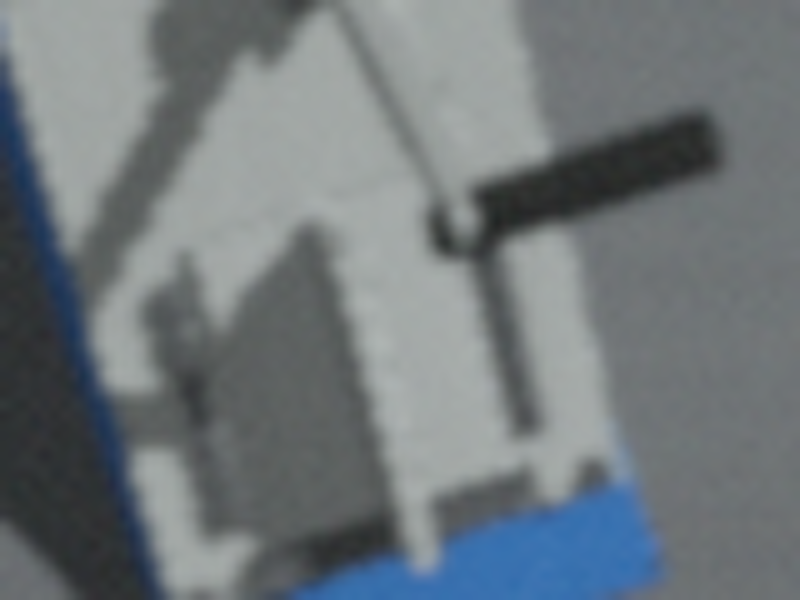

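The tee lies between the rails, with the plate's far edge at top crop (190,250) to (400,185). Now I refine the clamp angle and plan the handle grasp.

```bash
cat > cl.py <<'E'
from h import *
B,t=bedT(*JIG);H=np.array([.145,-.022,.03])
def hb(th,p): return H+R.from_euler("y",th).apply(p)
def hw(th,p): return B.apply(hb(th,p))+t
E
python3 - <<'E'
from cl import *
obs=[("top",(393.5,183.5),(-.13,-.067,0),(-.7,.8)),("top",(370.7,191.5),(-.13,-.007,0),(-.7,.8)),("side",cs(738,154),(-.13,-.067,0),(.1,1.3)),("side",cs(632,136),(-.13,-.007,0),(.1,1.3))]
def g(q,cams): return np.concatenate([proj(c,hw(q[0],p))[0]+sh-uv for c,uv,p,sh in obs if c in cams])
for cams in(("top","side"),("top",),("side",)):
    s=least_squares(g,[1.3],args=(cams,));print(cams,s.x,g(s.x,cams).reshape(-1,2).round(1).tolist())
for th in(1.2,1.3,1.4): print(th,(hb(th,(-.13,-.036,0))*1e3).round(1))
bedtgt((111,-58,215),(1,0,0))
E
```

```text
('top', 'side') [1.34278936] [[-0.1, 0.3], [1.3, -0.6], [-0.3, 1.0], [2.6, -0.2]]
('top',) [1.34266438] [[-0.1, 0.3], [1.3, -0.6]]
('side',) [1.34289038] [[-0.3, 1.0], [2.6, -0.2]]
1.2 [ 97.9 -58.  151.2]
1.3 [110.2 -58.  155.3]
1.4 [122.9 -58.  158.1]
t 15.2 delta_pos [1.924, -3.716, 0.999] rotation [-0.046, -0.05, -11.245] rows>= 10.5 q [-0.92, -0.51, 2.19, 0.52, 1.3, 0.26]
```

Run:
```python
from h import *
bedtgt((116,-58,225),(1,0,0))
```

```text
t 15.2 delta_pos [1.924, -3.886, 0.667] rotation [-0.046, -0.05, -11.245] rows>= 10.5 q [-0.92, -0.51, 2.19, 0.52, 1.3, 0.26]
```

Request:
{"op": "drive_tool", "data": {"commands": [{"delta_pos": [0.2, -0.3, 0.0], "rotation": [0, 0, -0.8], "fingers": 0.1}, {"delta_pos": [0.4, -0.7, 0.0], "rotation": [0, 0, -1.8], "fingers": 0.2}, {"delta_pos": [0.6, -1.1, 0.1], "rotation": [0, 0, -2.8], "fingers": 0.28}, {"delta_pos": [0.8, -1.5, 0.1], "rotation": [0, 0, -3.8], "fingers": 0.28}, {"delta_pos": [1.0, -1.9, 0.2], "rotation": [-0.01, 0, -4.8], "fingers": 0.28}, {"delta_pos": [1.2, -2.3, 0.2], "rotation": [-0.02, -0.01, -5.8], "fingers": 0.28}, {"delta_pos": [1.4, -2.7, 0.3], "rotation": [-0.02, -0.02, -6.8], "fingers": 0.28}, {"delta_pos": [1.6, -3.1, 0.4], "rotation": [-0.03, -0.03, -7.8], "fingers": 0.28}, {"delta_pos": [1.8, -3.5, 0.5], "rotation": [-0.03, -0.03, -8.8], "fingers": 0.28}, {"delta_pos": [1.92, -3.8, 0.6], "rotation": [-0.04, -0.04, -9.8], "fingers": 0.28}, {"delta_pos": [1.92, -3.89, 0.67], "rotation": [-0.05, -0.05, -10.7], "fingers": 0.28}, {"delta_pos": [1.92, -3.89, 0.67], "rotation": [-0.05, -0.05, -11.25], "fingers": 0.28}]}}

```text
time: 16.4
tcp_pos: [0.5637, -0.1935, 0.3115]
tool_rot: [-2.93, -0.44, -0.78]
wrist_force: [0.4, -0.4, 0.2]
grip_width: 0.638
```

```bash
python3 look.py c1
python3 - <<'E'
from h import *
bedtgt((116,-58,180),(1,0,0))
E
```

```text
[ 0.5637 -0.1935  0.3115] [-0.73 -0.19  1.88  0.47  1.21 -1.14] [ 0.4 -0.4  0.2]
tcp in bed mm [115.1 -56.7 221.7] rot err in bed deg [0.2 0.2 0.2]
side 328 153
top 350 166
t 16.5 delta_pos [0.041, 0.046, 1.405] rotation [-0.026, 0.021, -0.003] rows>= 0.8 q [-0.73, -0.19, 1.88, 0.47, 1.21, -1.14]
```

View pics/c1side.png

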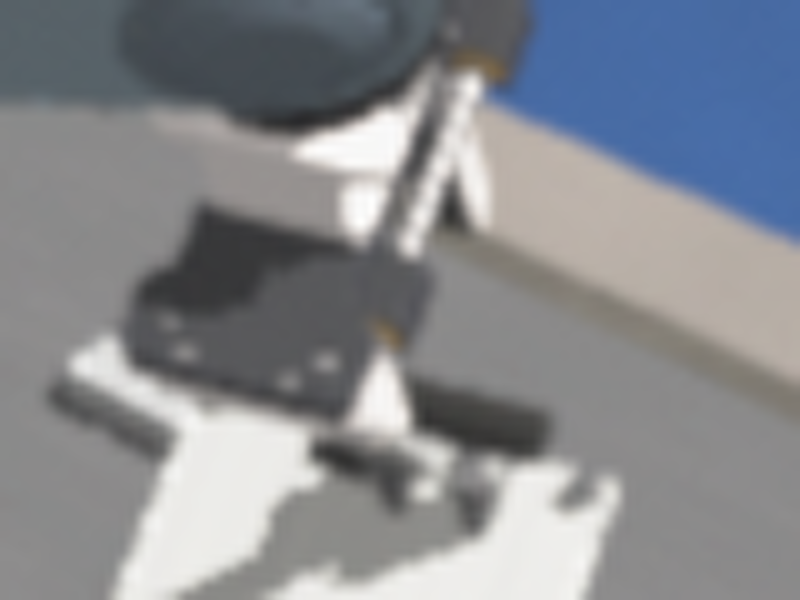

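View pics/c1top.png

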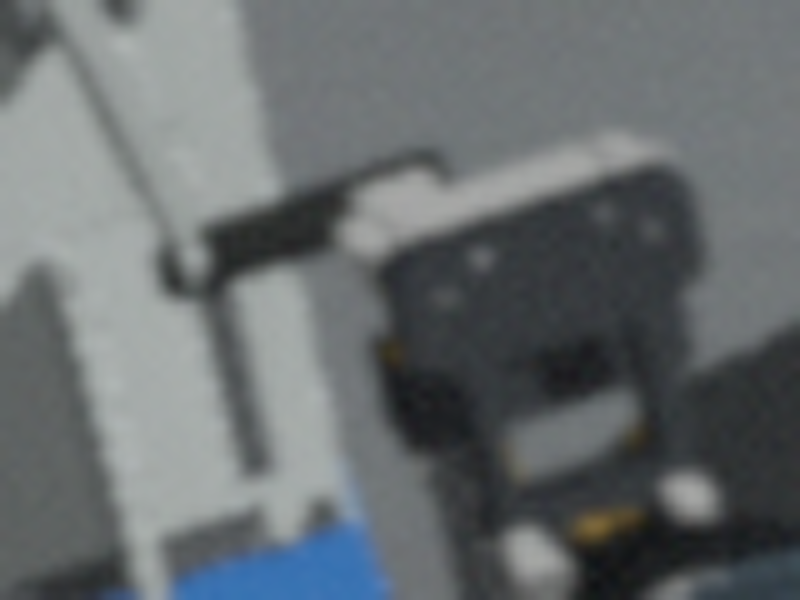

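Request:
{"op": "drive_tool", "data": {"commands": [{"delta_pos": [0.02, 0.02, 0.5], "rotation": [0, 0, 0], "fingers": 0.28}, {"delta_pos": [0.04, 0.05, 1.0], "rotation": [0, 0, 0], "fingers": 0.28}, {"delta_pos": [0.04, 0.05, 1.4], "rotation": [-0.03, 0.02, 0], "fingers": 0.28}, {"delta_pos": [0.04, 0.05, 1.4], "rotation": [-0.03, 0.02, 0], "fingers": 0.28}]}}

```text
time: 16.9
tcp_pos: [0.5842, -0.1874, 0.2728]
tool_rot: [-2.93, -0.431, -0.78]
wrist_force: [-0.6, -0.1, 0.3]
grip_width: 0.641
```

```bash
python3 look.py c2
python3 - <<'E'
from cl import *
from bench import get_obs
o=get_obs();p=np.array(o["tcp_pos"]);A=R.from_rotvec(o["tool_rot"])
for c,sh in(("side",(.1,1.3)),("top",(-.7,.8))):
    q=proj(c,p)[0];x,y=int(q[0])-40,int(q[1])-30
    im=cv2.imread(f"pics/c2{c}.png")
    def ln(pts,col,s):
        uv=[tuple(int(v) for v in (proj(c,w)[0]+s-(x,y)+.5)*10-.5) for w in pts]
        for a,b in zip(uv,uv[1:]): cv2.line(im,a,b,col,1)
    ln([hw(1.343,(-.13,-.007,0)),hw(1.343,(-.13,-.067,0))],(0,255,255),sh)
    for s in(-1,1): ln([p+A.apply([s*d,e,0]) for d,e in((.030,-.008),(.030,.008),(.0425,.008),(.0425,-.008),(.03,-.008))],(0,0,255),(0,0))
    cv2.imwrite(f"pics/c2{c}o.png",im)
bedtgt((115.5,-58,143),(1,0,0))
E
```

```text
[ 0.5842 -0.1874  0.2728] [-0.69 -0.13  1.89  0.48  1.12 -1.14] [-0.6 -0.1  0.3]
tcp in bed mm [114.3 -56.8 177.4] rot err in bed deg [ 0.2  0.2 -0.1]
side 330 160
top 345 160
t 17.0 delta_pos [-0.009, 0.006, 1.222] rotation [-0.003, 0.004, -0.005] rows>= 0.7 q [-0.69, -0.13, 1.89, 0.48, 1.12, -1.14]
```

View pics/c2sideo.png

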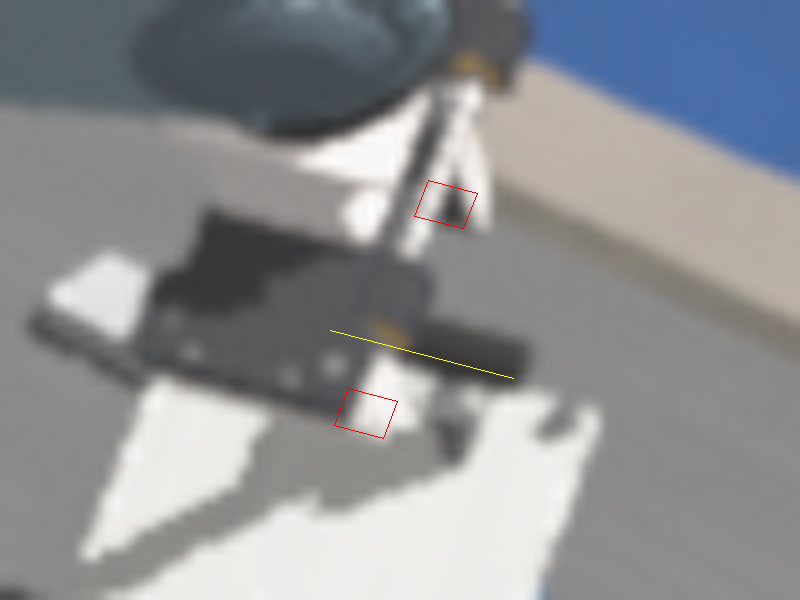

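View pics/c2topo.png

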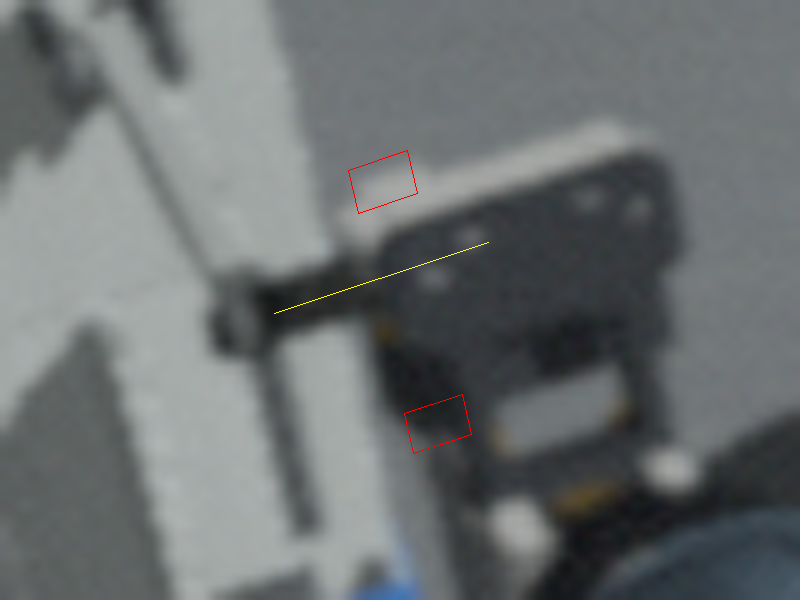

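The fingers straddle the black bar. In the side crop, the near finger is at (385,410) and the bar runs out to (530,370). I'm going down and closing.

Request:
{"op": "drive_tool", "data": {"commands": [{"delta_pos": [0, 0, 0.5], "rotation": [0, 0, 0], "fingers": 0.28}, {"delta_pos": [0, 0, 0.9], "rotation": [0, 0, 0], "fingers": 0.28}, {"delta_pos": [0, 0, 1.2], "rotation": [0, 0, 0], "fingers": 0.28}, {"delta_pos": [0, 0, 1.2], "rotation": [0, 0, 0], "fingers": 0.28}, {"delta_pos": [0, 0, 1.2], "rotation": [0, 0, 0], "fingers": 0.28}]}}

```text
time: 17.5
tcp_pos: [0.6019, -0.183, 0.244]
tool_rot: [-2.931, -0.432, -0.784]
wrist_force: [0.0, -0.2, 1.1]
grip_width: 0.641
```

Request:
{"op": "drive_tool", "data": {"commands": [{"delta_pos": [0, 0, 0], "rotation": [0, 0, 0], "fingers": 0}, {"delta_pos": [0, 0, 0], "rotation": [0, 0, 0], "fingers": -0.2}, {"delta_pos": [0, 0, 0], "rotation": [0, 0, 0], "fingers": -0.4}, {"delta_pos": [0, 0, 0], "rotation": [0, 0, 0], "fingers": -0.8}, {"delta_pos": [0, 0, 0], "rotation": [0, 0, 0], "fingers": -0.8}, {"delta_pos": [0, 0, 0], "rotation": [0, 0, 0], "fingers": -0.8}]}}

```text
time: 18.1
tcp_pos: [0.6013, -0.1833, 0.2436]
tool_rot: [-2.933, -0.433, -0.781]
wrist_force: [-4.5, -1.4, 0.9]
grip_width: 0.184
```

```bash
python3 look.py c3
```

```text
[ 0.6013 -0.1833  0.2436] [-0.66 -0.07  1.89  0.49  1.06 -1.14] [-4.5 -1.4  0.9]
tcp in bed mm [114.8 -57.8 143.4] rot err in bed deg [ 0.1  0.2 -0. ]
side 332 164
top 341 155
```

View pics/c3side.png

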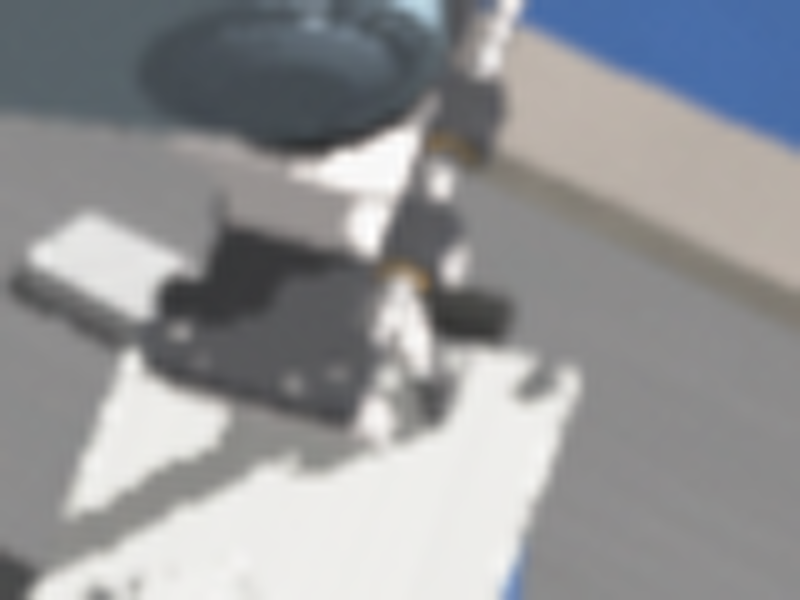

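The bar is gripped (17 mm wide). I'll swing it down along the arc with fixed tool orientation.

Run:
```python
import numpy as np
t0=1.336
for a in np.arange(1.3,-.03,-.05):
    print(round(a,2),((-np.cos(a)+np.cos(t0))*130/30).round(2),(-(np.sin(a)-np.sin(t0))*130/30).round(2))
```

```text
1.3 -0.15 0.04
1.25 -0.36 0.1
1.2 -0.56 0.18
1.15 -0.76 0.26
1.1 -0.96 0.35
1.05 -1.15 0.46
1.0 -1.33 0.57
0.95 -1.51 0.69
0.9 -1.69 0.82
0.85 -1.85 0.96
0.8 -2.01 1.11
0.75 -2.16 1.26
0.7 -2.31 1.42
0.65 -2.44 1.59
0.6 -2.57 1.77
0.55 -2.69 1.95
0.5 -2.79 2.14
0.45 -2.89 2.33
0.4 -2.98 2.53
0.35 -3.06 2.73
0.3 -3.13 2.93
0.25 -3.19 3.14
0.2 -3.24 3.35
0.15 -3.28 3.57
0.1 -3.3 3.78
0.05 -3.32 4.0
-0.0 -3.33 4.21
```

Request:
{"op": "drive_tool", "data": {"commands": [{"delta_pos": [-0.15, 0, 0.04], "rotation": [0, 0, 0], "fingers": -0.8}, {"delta_pos": [-0.36, 0, 0.1], "rotation": [0, 0, 0], "fingers": -0.8}, {"delta_pos": [-0.56, 0, 0.18], "rotation": [0, 0, 0], "fingers": -0.8}, {"delta_pos": [-0.76, 0, 0.26], "rotation": [0, 0, 0], "fingers": -0.8}, {"delta_pos": [-0.96, 0, 0.35], "rotation": [0, 0, 0], "fingers": -0.8}, {"delta_pos": [-1.15, 0, 0.46], "rotation": [0, 0, 0], "fingers": -0.8}, {"delta_pos": [-1.33, 0, 0.57], "rotation": [0, 0, 0], "fingers": -0.8}, {"delta_pos": [-1.33, 0, 0.57], "rotation": [0, 0, 0], "fingers": -0.8}]}}

```text
time: 19.0
tcp_pos: [0.5753, -0.191, 0.2072]
tool_rot: [-2.933, -0.431, -0.778]
wrist_force: [2.0, -0.9, -2.4]
grip_width: 0.183
```

```bash
python3 look.py c4
```

```text
[ 0.5753 -0.191   0.2072] [-0.71 -0.08  1.97  0.51  1.02 -1.22] [ 2.  -0.9 -2.4]
tcp in bed mm [ 73.2 -57.7 125.4] rot err in bed deg [ 0.1  0.3 -0.1]
side 329 178
top 342 165
```

View pics/c4side.png

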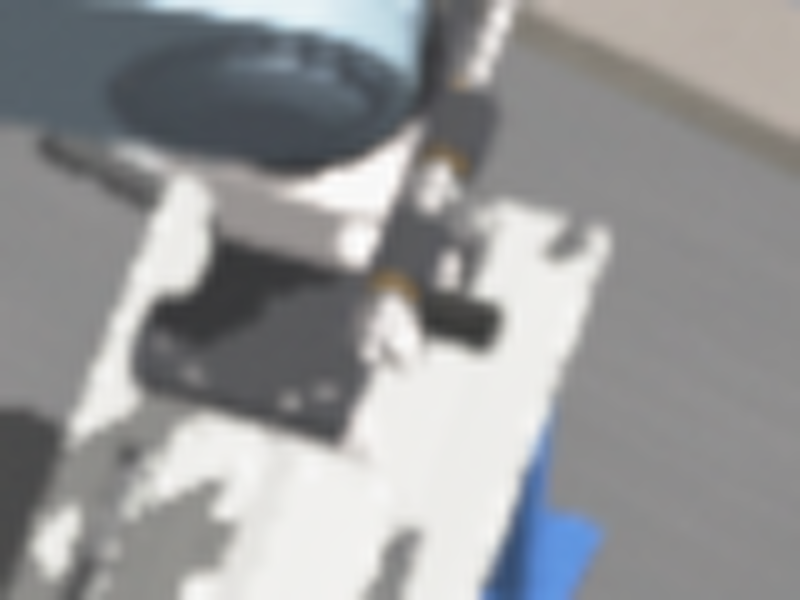

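Request:
{"op": "drive_tool", "data": {"commands": [{"delta_pos": [-0.15, 0, 0.1], "rotation": [0, 0, 0], "fingers": -0.8}, {"delta_pos": [-0.3, 0, 0.22], "rotation": [0, 0, 0], "fingers": -0.8}, {"delta_pos": [-0.47, 0, 0.36], "rotation": [0, 0, 0], "fingers": -0.8}, {"delta_pos": [-0.63, 0, 0.51], "rotation": [0, 0, 0], "fingers": -0.8}, {"delta_pos": [-0.78, 0, 0.66], "rotation": [0, 0, 0], "fingers": -0.8}, {"delta_pos": [-0.93, 0, 0.82], "rotation": [0, 0, 0], "fingers": -0.8}, {"delta_pos": [-1.06, 0, 0.99], "rotation": [0, 0, 0], "fingers": -0.8}, {"delta_pos": [-1.19, 0, 1.17], "rotation": [0, 0, 0], "fingers": -0.8}, {"delta_pos": [-1.31, 0, 1.35], "rotation": [0, 0, 0], "fingers": -0.8}, {"delta_pos": [-1.41, 0, 1.54], "rotation": [0, 0, 0], "fingers": -0.8}, {"delta_pos": [-1.51, 0, 1.73], "rotation": [0, 0, 0], "fingers": -0.8}, {"delta_pos": [-1.6, 0, 1.93], "rotation": [0, 0, 0], "fingers": -0.8}]}}

```text
time: 20.3
tcp_pos: [0.5629, -0.1946, 0.1328]
tool_rot: [-2.933, -0.432, -0.777]
wrist_force: [2.9, 2.4, 4.7]
grip_width: 0.183
```

```bash
python3 look.py c5
python3 - <<'E'
from cl import *
from bench import get_obs
o=get_obs();b=B.inv().apply(np.array(o["tcp_pos"])-t)*1e3
r=np.array([145-b[0],b[2]+13-30]);th=np.arctan2(r[1],r[0]);print("theta",th,"radius",np.hypot(*r))
for a in np.arange(round(th/.05)*.05-.05,-.02,-.05): print(round(a,2),round((145-130*np.cos(a)-b[0])/30,2),round((b[2]-(17+130*np.sin(a)))/30,2))
E
```

```text
[ 0.5629 -0.1946  0.1328] [-0.73  0.    2.04  0.57  0.9  -1.34] [2.9 2.4 4.7]
tcp in bed mm [ 24.8 -57.5  67.4] rot err in bed deg [ 0.1  0.3 -0.1]
side 326 199
top 339 172
theta 0.39121009379431626 radius 130.41398798390088
0.35 -0.05 0.17
0.3 -0.12 0.38
0.25 -0.18 0.59
0.2 -0.23 0.8
0.15 -0.27 1.01
0.1 -0.29 1.22
0.05 -0.31 1.44
0.0 -0.31 1.66
```

View pics/c5side.png

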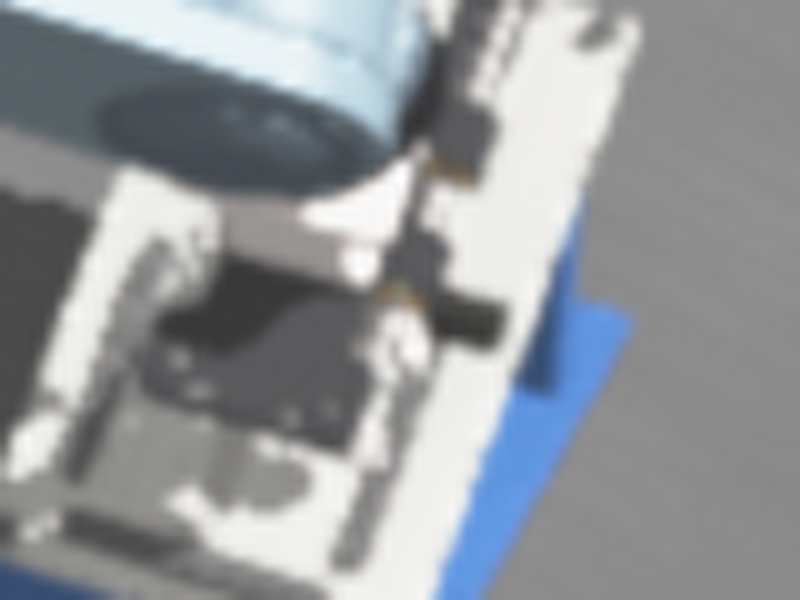

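Radius is still 130 mm, so the grip hasn't slipped. I'm continuing more slowly toward contact.

Request:
{"op": "drive_tool", "data": {"commands": [{"delta_pos": [-0.05, 0, 0.17], "rotation": [0, 0, 0], "fingers": -0.8}, {"delta_pos": [-0.12, 0, 0.38], "rotation": [0, 0, 0], "fingers": -0.8}, {"delta_pos": [-0.18, 0, 0.59], "rotation": [0, 0, 0], "fingers": -0.8}, {"delta_pos": [-0.23, 0, 0.8], "rotation": [0, 0, 0], "fingers": -0.8}, {"delta_pos": [-0.27, 0, 1.01], "rotation": [0, 0, 0], "fingers": -0.8}, {"delta_pos": [-0.29, 0, 1.22], "rotation": [0, 0, 0], "fingers": -0.8}, {"delta_pos": [-0.3, 0, 1.36], "rotation": [0, 0, 0], "fingers": -0.8}, {"delta_pos": [-0.3, 0, 1.4], "rotation": [0, 0, 0], "fingers": -0.8}, {"delta_pos": [-0.3, 0, 1.4], "rotation": [0, 0, 0], "fingers": -0.8}]}}

```text
time: 21.3
tcp_pos: [0.5762, -0.1905, 0.0912]
tool_rot: [-2.933, -0.43, -0.779]
wrist_force: [6.3, 4.1, 3.1]
grip_width: 0.184
```

Request:
{"op": "drive_tool", "data": {"commands": [{"delta_pos": [0, 0, 0.05], "rotation": [0, 0, 0], "fingers": -0.8}, {"delta_pos": [0, 0, 0.1], "rotation": [0, 0, 0], "fingers": -0.8}, {"delta_pos": [0, 0, 0.1], "rotation": [0, 0, 0], "fingers": -0.8}]}}

```text
time: 21.6
tcp_pos: [0.5774, -0.1902, 0.089]
tool_rot: [-2.932, -0.433, -0.778]
wrist_force: [-5.9, 2.8, 13.0]
grip_width: 0.184
```

```bash
python3 look.py c6
```

```text
[ 0.5774 -0.1902  0.089 ] [-0.71  0.1   2.03  0.61  0.81 -1.38] [-5.9  2.8 13. ]
tcp in bed mm [ 16.1 -57.5  21.9] rot err in bed deg [ 0.1  0.3 -0. ]
side 327 206
top 336 168
```

Request:
{"op": "drive_tool", "data": {"commands": [{"delta_pos": [0, 0, 0.04], "rotation": [0, 0, 0], "fingers": -0.8}, {"delta_pos": [0, 0, 0.08], "rotation": [0, 0, 0], "fingers": -0.8}, {"delta_pos": [0, 0, 0.08], "rotation": [0, 0, 0], "fingers": -0.8}]}}

```text
time: 22.0
tcp_pos: [0.5779, -0.1906, 0.0885]
tool_rot: [-2.933, -0.437, -0.776]
wrist_force: [-18.3, 0.9, 24.4]
grip_width: 0.18
```

```bash
python3 look.py c7
```

```text
[ 0.5779 -0.1906  0.0885] [-0.71  0.1   2.03  0.61  0.81 -1.39] [-18.3   0.9  24.4]
tcp in bed mm [ 16.1 -58.   21.2] rot err in bed deg [0.2 0.4 0.1]
side 328 206
top 336 168
```

View pics/c7side.png

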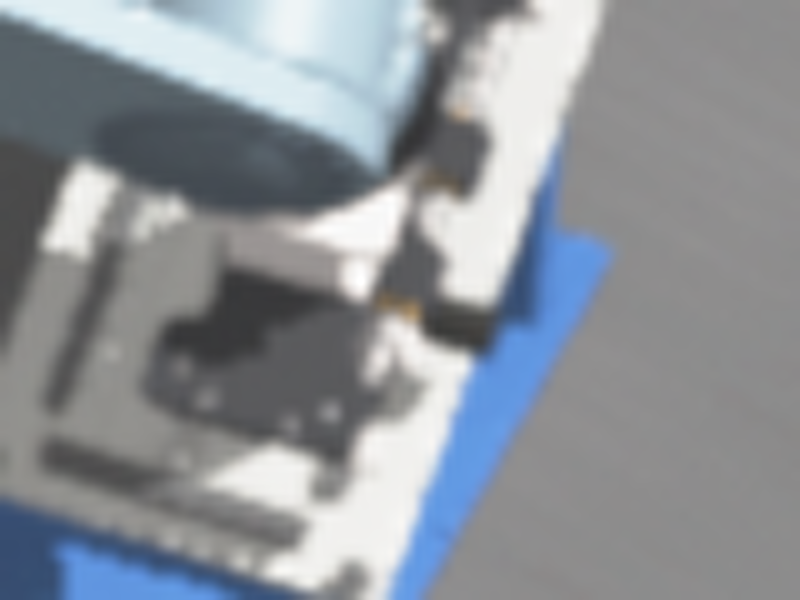

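View pics/c7top.png

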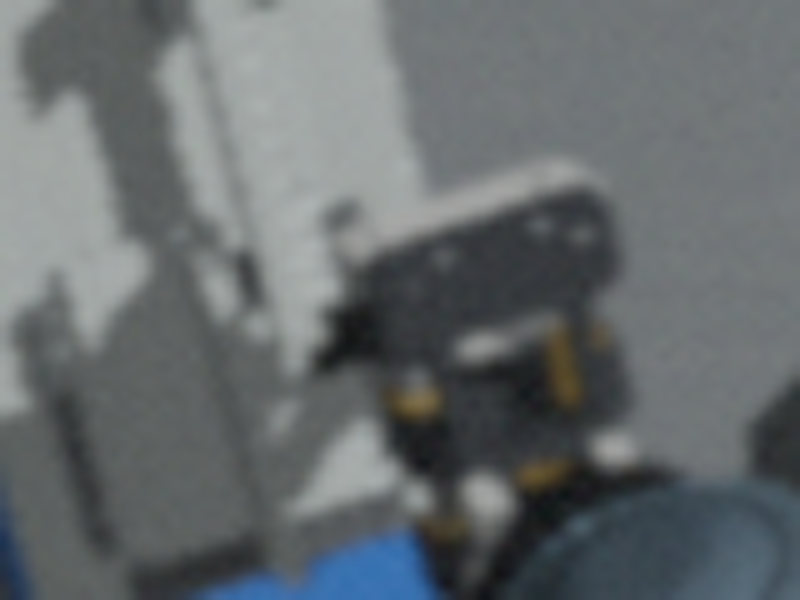

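There's firm contact at about 30 N, and the tips are well above the rail, so the foot is on the plate. I'll ease off, let go and retreat.

Request:
{"op": "drive_tool", "data": {"commands": [{"delta_pos": [0, 0, -0.03], "rotation": [0, 0, 0], "fingers": -0.8}, {"delta_pos": [0, 0, -0.03], "rotation": [0, 0, 0], "fingers": -0.5}, {"delta_pos": [0, 0, -0.03], "rotation": [0, 0, 0], "fingers": -0.3}, {"delta_pos": [0, 0, -0.03], "rotation": [0, 0, 0], "fingers": -0.1}, {"delta_pos": [0, 0, -0.03], "rotation": [0, 0, 0], "fingers": 0}, {"delta_pos": [0, 0, -0.03], "rotation": [0, 0, 0], "fingers": 0}]}}

```text
time: 22.7
tcp_pos: [0.5772, -0.1906, 0.0887]
tool_rot: [-2.933, -0.437, -0.774]
wrist_force: [0.2, 0.0, 0.5]
grip_width: 0.497
```

Request:
{"op": "drive_tool", "data": {"commands": [{"delta_pos": [0, 0, -0.4], "rotation": [0, 0, 0], "fingers": 0}, {"delta_pos": [0, 0, -1.2], "rotation": [0, 0, 0], "fingers": 0}, {"delta_pos": [0, 0, -2.4], "rotation": [0, 0, 0], "fingers": 0}, {"delta_pos": [0, 0, -3.8], "rotation": [0, 0, 0], "fingers": 0}, {"delta_pos": [0, 0, -5.2], "rotation": [0, 0, 0], "fingers": 0}, {"delta_pos": [0, 0, -6.6], "rotation": [0, 0, 0], "fingers": 0}, {"delta_pos": [0, 0, -8.0], "rotation": [0, 0, 0], "fingers": 0}, {"delta_pos": [0, 0, -8.6], "rotation": [0, 0, 0], "fingers": 0}, {"delta_pos": [0, 0, -8.6], "rotation": [0, 0, 0], "fingers": 0}]}}

```text
time: 23.6
tcp_pos: [0.4552, -0.2298, 0.3169]
tool_rot: [-2.938, -0.438, -0.781]
wrist_force: [-1.0, 0.4, 0.1]
grip_width: 0.5
```

```bash
python3 look.py c8 "[.57,-.15,.1]"
```

```text
[ 0.4552 -0.2298  0.3169] [-0.97 -0.39  2.02  0.5   1.36 -1.33] [-1.   0.4  0.1]
tcp in bed mm [ 18.8 -60.1 283.5] rot err in bed deg [-0.2  0.3  0.2]
side 317 199
top 323 170
```

View pics/c8side.png

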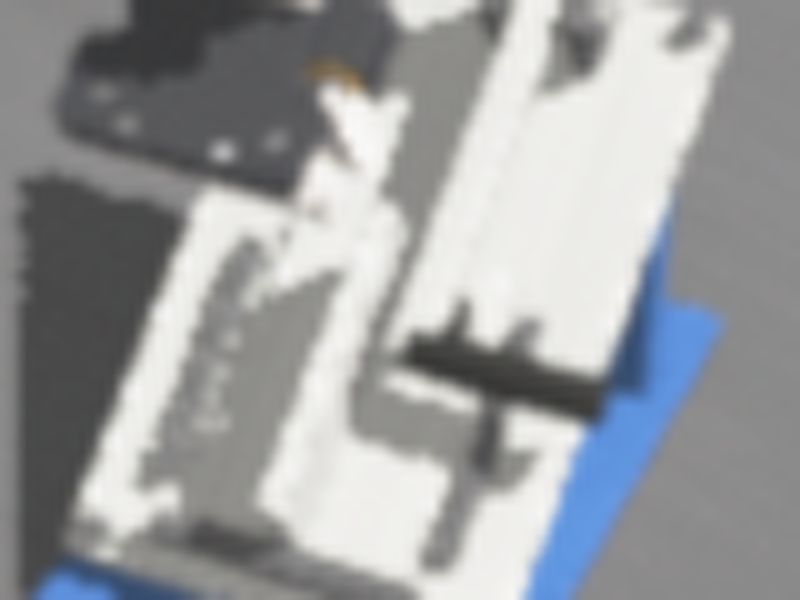

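View pics/c8top.png

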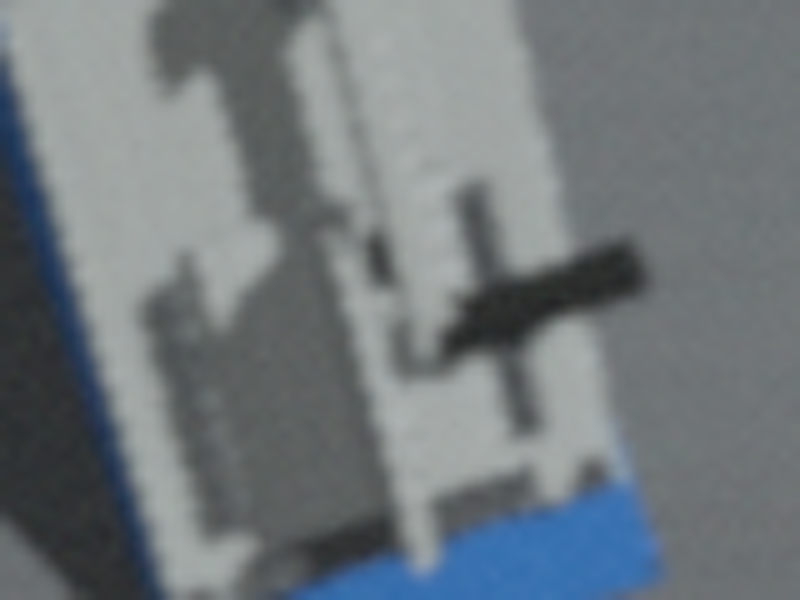

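Run:
```python
from cl import *
q=lambda o,u,v:np.array([o[0]+(u+.5)/10-.5,o[1]+(v+.5)/10-.5])
obs=[("top",q((323,170),640,266),(-.13,-.067,0),(-.7,.8)),("top",q((323,170),455,330),(-.13,-.007,0),(-.7,.8)),("side",q((317,199),603,395),(-.13,-.067,0),(.1,1.3)),("side",q((317,199),408,350),(-.13,-.007,0),(.1,1.3))]
def g(v,cams): return np.concatenate([proj(c,hw(v[0],p))[0]+sh-uv for c,uv,p,sh in obs if c in cams])
for cams in(("top","side"),("top",),("side",)):
    s=least_squares(g,[.1],args=(cams,));print(cams,s.x,g(s.x,cams).reshape(-1,2).round(1).tolist())
for th in (0,.05,.1): print(th,g([th],("top","side")).reshape(-1,2).round(1).tolist())
```

```text
('top', 'side') [0.03037858] [[-0.0, 1.6], [-0.2, 1.3], [-0.3, 1.5], [1.9, 0.9]]
('top',) [-0.0228139] [[-0.7, 0.6], [-0.8, 0.4]]
('side',) [0.1108723] [[-0.6, 0.2], [1.4, -0.5]]
0 [[-0.4, 1.1], [-0.6, 0.8], [-0.1, 1.9], [2.1, 1.3]]
0.05 [[0.2, 1.9], [-0.0, 1.7], [-0.4, 1.2], [1.8, 0.6]]
0.1 [[0.9, 2.6], [0.5, 2.4], [-0.6, 0.4], [1.5, -0.3]]
```

The clamp angle reads about 0.03 ± 0.05 rad in the pictures. As a finer check I'll press the bar from above with closed fingertips. With the foot seated, its top should stop at about 39 mm above the bed.

Run:
```python
from h import *
bedtgt((15.5,-58,50),(1,0,0))
```

```text
t 23.7 delta_pos [0.006, 0.006, 7.654] rotation [-0.019, 0.052, 0.012] rows>= 4.6 q [-0.97, -0.39, 2.03, 0.5, 1.36, -1.33]
```

Request:
{"op": "drive_tool", "data": {"commands": [{"delta_pos": [0, 0, 1], "rotation": [0, 0, 0], "fingers": -1}, {"delta_pos": [0, 0, 2.2], "rotation": [0, 0, 0], "fingers": -1}, {"delta_pos": [0, 0, 3.4], "rotation": [0, 0, 0], "fingers": -1}, {"delta_pos": [0, 0, 4.6], "rotation": [0, 0, 0], "fingers": -1}, {"delta_pos": [0, 0, 5.8], "rotation": [-0.02, 0.05, 0], "fingers": -1}, {"delta_pos": [0, 0, 6.8], "rotation": [-0.02, 0.05, 0], "fingers": -1}, {"delta_pos": [0, 0, 7.4], "rotation": [-0.02, 0.05, 0], "fingers": -1}, {"delta_pos": [0, 0, 7.65], "rotation": [-0.02, 0.05, 0], "fingers": -1}, {"delta_pos": [0, 0, 7.65], "rotation": [-0.02, 0.05, 0], "fingers": -1}]}}

```text
time: 24.6
tcp_pos: [0.5626, -0.1932, 0.1107]
tool_rot: [-2.93, -0.435, -0.78]
wrist_force: [0.3, 0.3, -0.6]
grip_width: 0.004
```

Request:
{"op": "drive_tool", "data": {"commands": [{"delta_pos": [0, 0, 0.1], "rotation": [0, 0, 0], "fingers": -1}, {"delta_pos": [0, 0, 0.2], "rotation": [0, 0, 0], "fingers": -1}, {"delta_pos": [0, 0, 0.2], "rotation": [0, 0, 0], "fingers": -1}]}}

```text
time: 24.9
tcp_pos: [0.5655, -0.1924, 0.1058]
tool_rot: [-2.93, -0.435, -0.781]
wrist_force: [-0.3, 0.2, 0.0]
grip_width: 0.007
```

Request:
{"op": "drive_tool", "data": {"commands": [{"delta_pos": [0, 0, 0.05], "rotation": [0, 0, 0], "fingers": -1}, {"delta_pos": [0, 0, 0.08], "rotation": [0, 0, 0], "fingers": -1}, {"delta_pos": [0, 0, 0.08], "rotation": [0, 0, 0], "fingers": -1}]}}

```text
time: 25.2
tcp_pos: [0.5667, -0.1922, 0.1039]
tool_rot: [-2.93, -0.435, -0.781]
wrist_force: [0.1, 0.6, -1.2]
grip_width: 0.008
```

```bash
python3 look.py d1
```

```text
[ 0.5667 -0.1922  0.1039] [-0.72  0.05  2.05  0.6   0.85 -1.38] [ 0.1  0.6 -1.2]
tcp in bed mm [ 14.1 -56.3  40.3] rot err in bed deg [0.2 0.1 0.1]
side 326 205
top 337 171
```

Request:
{"op": "drive_tool", "data": {"commands": [{"delta_pos": [0, 0, 0.04], "rotation": [0, 0, 0], "fingers": -1}, {"delta_pos": [0, 0, 0.07], "rotation": [0, 0, 0], "fingers": -1}, {"delta_pos": [0, 0, 0.07], "rotation": [0, 0, 0], "fingers": -1}]}}

```text
time: 25.6
tcp_pos: [0.5676, -0.1921, 0.1024]
tool_rot: [-2.93, -0.436, -0.781]
wrist_force: [-4.6, -0.2, 3.3]
grip_width: 0.006
```

```bash
python3 look.py d2
```

```text
[ 0.5676 -0.1921  0.1024] [-0.72  0.06  2.05  0.61  0.84 -1.39] [-4.6 -0.2  3.3]
tcp in bed mm [ 14.2 -56.5  38.5] rot err in bed deg [0.2 0.1 0.1]
side 326 205
top 337 171
```

Request:
{"op": "drive_tool", "data": {"commands": [{"delta_pos": [0, 0, 0.03], "rotation": [0, 0, 0], "fingers": -1}, {"delta_pos": [0, 0, 0.04], "rotation": [0, 0, 0], "fingers": -1}, {"delta_pos": [0, 0, 0.04], "rotation": [0, 0, 0], "fingers": -1}]}}

```text
time: 26.0
tcp_pos: [0.5678, -0.1922, 0.1023]
tool_rot: [-2.93, -0.438, -0.78]
wrist_force: [-12.5, 0.0, 13.0]
grip_width: 0.002
```

Request:
{"op": "drive_tool", "data": {"commands": [{"delta_pos": [0, 0, -0.5], "rotation": [0, 0, 0], "fingers": -1}, {"delta_pos": [0, 0, -1.5], "rotation": [0, 0, 0], "fingers": -1}, {"delta_pos": [0, 0, -2.8], "rotation": [0, 0, 0], "fingers": -1}, {"delta_pos": [0, 0, -4.2], "rotation": [0, 0, 0], "fingers": -1}, {"delta_pos": [0, 0, -5.6], "rotation": [0, 0, 0], "fingers": -1}, {"delta_pos": [0, 0, -7.0], "rotation": [0, 0, 0], "fingers": -1}, {"delta_pos": [0, 0, -8.0], "rotation": [0, 0, 0], "fingers": -1}, {"delta_pos": [0, 0, -8.0], "rotation": [0, 0, 0], "fingers": -1}, {"delta_pos": [0, 0, -8.0], "rotation": [0, 0, 0], "fingers": -1}]}}

```text
time: 26.9
tcp_pos: [0.4539, -0.2275, 0.31]
tool_rot: [-2.931, -0.437, -0.78]
wrist_force: [-0.4, -0.1, 0.2]
grip_width: 0.006
```

```bash
python3 look.py e1 "[.57,-.15,.1]"
```

```text
[ 0.4539 -0.2275  0.31  ] [-0.97 -0.39  2.04  0.51  1.36 -1.34] [-0.4 -0.1  0.2]
tcp in bed mm [ 14.8 -57.6 277.9] rot err in bed deg [0.2 0.2 0.1]
side 317 199
top 323 170
```

View pics/e1side_full.png

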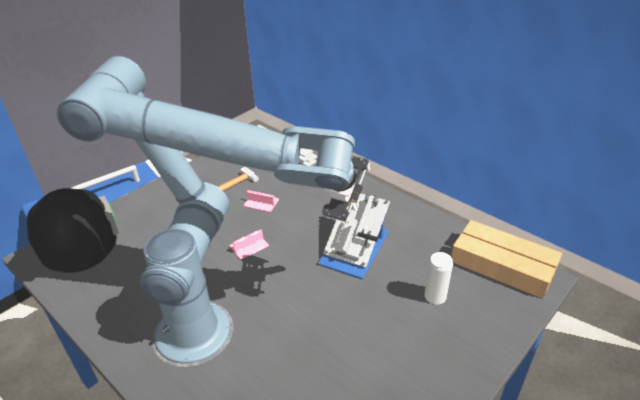

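View pics/e1top.png

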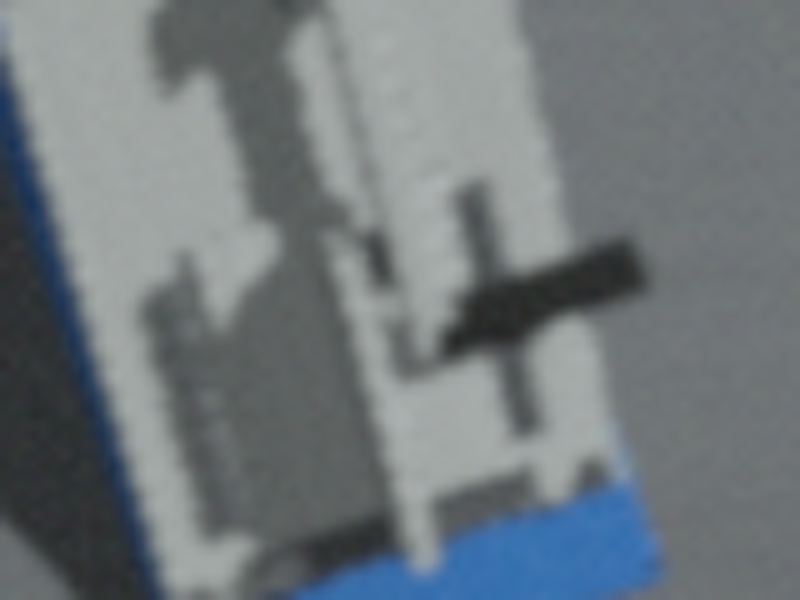

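The clamp bar at top crop (450–645, 265–345) stopped firmly at the height expected for a seated foot. The tee and everything else are unmoved, and the gripper is clear. Handing in.

```bash
python3 -c "
from bench import *
print(job_done())"
```

```text
the job is handed in; nothing more can be done
None
```

The grey steel tee is in the jig, the hold-down clamp is swung down onto its base plate, and the job was handed in at about 27 s.

- **Tee:** I set it down between the rails and slid it to the ledge. A second grip and a gentle downhill pull met about 6 N with under 0.5 mm of travel, so it is against the ledge.
- **Clamp:** I swung it down by the gripped handle until it stopped firmly, then let go. Pressing the bar from above, it stopped at about 38.5 mm over the bed at about 18 N. A seated foot should give 39 mm.
- **Rest of the scene:** I touched neither pink look-alike, nor the hammer, brush or can. The gripper was clear of everything when I handed in.

**Checks that disagreed:**
- **Cameras:** the two cameras differ by 4–7 mm in absolute position, so I relied on relative positions and on contact forces.
- **Clamp angle:** pictures alone gave -0.02 rad (top) and 0.11 rad (side). While I held the handle, the tool height suggested about 0.03 rad. I went by the press check, which gives about 0.
- **Joint 6:** it reached its range limit (-2.74 rad) once while I carried the tee. I turned the tee the other way to finish the move.

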